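# Dress the plaster-ear exhibit

### The arm

A 6-joint arm with a two-finger parallel gripper is mounted at the origin on the work surface. World frame = base frame: x ahead of the robot, y to its left, z up, the work surface at z = 0. Lengths are in m, angles in rad, forces in N, time in s.
With the tool pointing down it reaches from about 0.225 to 0.875 m from the base axis. Payload 3.4 kg.
Tool frame: the origin (TCP) lies between the finger pads; the fingertips stand 11 mm ahead of it and the grasp point (between the pads) lies 8 mm behind it (tips_ahead is the distance from the TCP to the fingertips, in m); z points along the fingers, x is the direction in which the jaws open and shut, and the axes are right-handed (so a half turn about z gives the same grasp; the last joint's range is limited). The gripper opens to 85 mm and grips with 20 to 120 N. Pads are 22 mm wide; open, the fingers measure 114 mm over their backs; the gripper's body (76 mm by 85 mm) begins 54 mm behind the grasp point. The pads swing forward as they close: fully open they stand 13 mm farther back than shut.
Start: joints at [-1.35, 0.276, 1.505, -0, 1.361, -0.121], TCP at [0.193, -0.542, 0.242] pointing down, gripper open.
Joint ranges: [-2.89, 2.89], [-0.75, 2.08], [0.22, 2.7], [-1.18, 4.32], [0.11, 2.71], [-2.7, 2.7]. Speed limits (rad/s): [2.57, 2.57, 3.14, 3.14, 3.14, 3.14].

### API

Orientations are given as a unit quaternion [w, x, y, z].
In Python, from rig import get_state, get_image, sign_off, masks_of, tips_ahead gives the robot as it stands.
- The arm moves only by the tool play_rows, never from a script. Its argument "series" is a list of rows, each an object of numbers: "fingers": the closure, from -1 (fully open) to 1 (shut); "dx", "dy", "dz": the shift along the world's x, y, z in mm; "turn": the turn about the world's z in rad. A call has 1 to 20 rows; each row shifts and turns the pose as measured when the row begins; what a row does not reach is not made up. A row lasts 1/12 s, in which the tool goes at most 41.7 mm and 7.16 degrees, less where a joint would pass 70% of its speed; a pose out of reach is approached as far as the arm can. A call with a gripper value outside its range is refused whole. The fingers move at their own pace and stop on an object; "squeeze" is the grip in N (left out, the last holds). Time passes only in rows, so rows that do not move let the fingers close. It gives the time, the measured TCP pose, the force and the opening at its end, in the units of the state.
- get_state(): the state, without advancing time (a new reading comes with each control period).
- get_image(name): name is "scene" or "top" or "wrist"; returns a dict with "pixels" (420x560x3 uint8, red, green, blue), "vfov" (degrees; the focal length in pixels is half the picture's height over the tangent of half this angle, whatever the lens; pixels are square), "cx", "cy" (the principal point, pixels), "rvec" (rotation vector, rad) and "tvec" (3), from world to camera coordinates, as OpenCV has them; the wrist camera has in their place "hand_eye" (4x4, takes a point from camera to tool coordinates, whose origin is the TCP and whose axes are the tool frame's). Camera axes: x right, y down, z forward; pixel columns grow to the right and rows downward; lengths in m; the calibration is good to about 2 mm. A picture is of the moment at which its call begins: read the wrist's pose just before it. There is no depth.
- sign_off(): hands the job in, once; it reports no verdict.
Trained networks look in a picture, given as the dict that the camera call returned (one of the last four; its "shot" number tells which), for a name from the list of things; names that differ only in an ending like _2 or _b are one class to them, and where a whole thing is asked for, a point or a joint stands for the part that bears it (a point fixed in the world has none). Each returns a list of dicts, best first, with "p" (0 to 1); they miss things now and then, are a little off and sometimes report something else, mostly with a low value. They report only what shows in the picture. A call takes as long as a camera call.
- masks_of(picture, label): "region" (420x560 bool, what is visible of it) and "xy" ([column, row] in pixels, amid what is visible of it).
The state is a dict: "clock": time; "qpos": joint angles; "qd": joint speeds; "effort": joint torques, N m; "position": TCP position; "ee_rot": TCP orientation; "contact_force": force on the tool from outside, world axes, zero at the start; "moment": the same for the moment, N m; "width": finger opening in m.
Only numpy, scipy, OpenCV 4.12 (cv2) and the standard library are available. Lean on these libraries where they do the work, as an engineer would, in place of code of your own. Each camera call takes 0.05 s, during which the arm holds its last target. There are 200 camera calls.

### The job

Dress the ear exhibit on the bench: lift the plywood plate with the plaster ear straight up off the jig's two pins without cocking it, lay it in the middle of the round wooden plinth, and put the glass dome over it, centred on the plinth and without knocking the plate. Stand the corked conical flask in the middle of the square riser, and the small dropper bottle on the bench midway between plinth and riser, in line with the two. Set everything down gently without dropping it, leave all four upright, and do not shift the preserving jar of eyeballs or the bowl of cast hands.

Things in the scene. Friction and masses are not known exactly. Their poses are not given: they have to be found in the camera images.
- plinth: Target, fixed to the bench: round plinth of dark wood, 150 mm across at the foot, flat top 144 mm across, 25 mm high. Origin: centre of its underside; z up; its x axis lies along the line through the centres of plinth and riser (either way round). The riser's centre is always 220 mm from the plinth's, to its left or right.
- riser: Target, fixed to the bench: square block of mid-brown wood, 90 x 90 mm, 45 mm high, turned a little. Origin: centre of its underside; z up.
- jig: Aluminium jig fixed to the bench, far left or far right: base 130 (x) x 100 (y) x 10 mm, on it a seat block 62 (x) x 46 (y) mm, top at height 32 mm, with two upright steel locating pins, 6 mm thick, at x, y = (24, -19) and (-24, 19) mm, round tips at height 53 mm. Origin: centre of the base's underside; z up.
- plate: Loose, 0.11 kg: plywood plate 66 (x) x 56 (y) x 12 mm with a white plaster ear on top (56 x 34 mm, top 28 mm above the plate's underside). It starts on the jig's seat block, axes parallel to the jig's, underside at height 32 mm, two 8 mm holes over the pins; it overhangs the block 5 mm on each y side: grip it by these edges. Rising 21 mm clears the pins. Origin: centre of its underside; z up.
- dome: Loose, 0.26 kg: clear glass bell dome, open below, 120 mm outside and 112 mm inside diameter, glass 92 mm high, with a round dark wooden knob on top, 24 mm in diameter from height 102 to 116 mm (top at 120 mm). Origin: centre of its rim circle at the bottom; z up.
- flask: Loose, 0.13 kg: small conical (Erlenmeyer) flask of clear glass with a cork: base 64 mm in diameter, cone up to height 68 mm, neck 27 to 28 mm in diameter from 68 to 98 mm, rim (32 mm across) at 98 to 102 mm, cork top at 116 mm. Origin: centre of its underside; z up.
- bottle: Loose, 0.085 kg: small amber glass dropper bottle with a paper label: body 34 mm in diameter up to height 50 mm, black collar 23 mm in diameter from 60 to 78 mm, rubber bulb 16 mm in diameter above it up to 104 mm. Origin: centre of its underside; z up.
- jar: Bystander, loose, 0.42 kg: glass preserving jar full of eyeballs, 80 mm in diameter, 116 mm high, with a flat steel lid. Not to be shifted. Origin: centre of its underside.
- bowl: Bystander, loose, 0.45 kg: white plastic bowl heaped with orange cast hands, 150 mm across the rim, about 80 mm high over the hands. Not to be shifted. Origin: centre of its underside.

How it is judged:
At the end, for the whole second after the job is handed in: Plate flat on the plinth and the dome's rim flat on it over the plate, each within 12 mm of its centre; flask on the riser within 12 mm of its centre; bottle on the bench within 15 mm of midway between plinth and riser, along and across their line; all within 0.08 rad of upright and at rest (horizontal distance between each of plate, dome and plinth below 0.012 m and z of plate in the frame of plinth between 0.022 and 0.029 m and angle between each of plate, dome, flask, bottle's own z axis and vertical below 0.08 rad and z of dome in the frame of plinth between 0.022 and 0.029 m and horizontal distance between flask and riser below 0.012 m and z of flask in the frame of riser between 0.042 and 0.049 m and horizontal distance between bottle and plinth between 0.095 and 0.125 m and horizontal distance between bottle and riser between 0.095 and 0.125 m and y of bottle in the frame of plinth between -0.015 and 0.015 m and height (world z) of bottle below 0.006 m and linear speed of each of plate, dome, flask, bottle below 0.02 m/s and angular speed of each of plate, dome, flask, bottle below 0.2 rad/s); the robot touches nothing.
It fails at once if the ear plate is cocked (over 0.12 rad) while still on the jig's pins (horizontal distance between plate and jig below 0.02 m and z of plate in the frame of jig below 0.05 m and angle between plate's own z axis and vertical above 0.12 rad).
It fails at once if the dome knocks the ear plate (over 4 N) (contact force between dome and plate above 4 N).
It fails at once if the dome or the flask is slammed down (over 80 N on plinth or riser) (contact force between dome and plinth above 80 N or contact force between flask and riser above 80 N).
It fails at once if the plate, dome, flask or bottle is dropped (falls faster than 0.35 m/s out of the fingers) ((linear speed of plate above 0.35 m/s and contact force between plate and the fingers below 0.1 N) or (linear speed of dome above 0.35 m/s and contact force between dome and the fingers below 0.1 N) or (linear speed of flask above 0.35 m/s and contact force between flask and the fingers below 0.1 N) or (linear speed of bottle above 0.35 m/s and contact force between bottle and the fingers below 0.1 N)).
It fails at once if the preserving jar or the bowl of hands is shifted by more than 20 mm (distance of any of jar, bowl from where it was at the start of the episode above 0.02 m).
It also fails if it takes over 112 s, if anything falls off the work surface, if the arm or the gripper's body presses on something with over 40 N, if the wrist force passes 120 N, or if a joint passes its speed limit or range.

## Working session

There is one attempt and no reset: what is moved stays moved. The work goes in short steps, Python scripts to look and compute and a tool call to move; the robot and the scene stay as the last step left them, time stands still between calls to the robot, and variables do not carry over. Pictures are saved under pics/ and viewed, about 12 in all and at most 16, crops included, and the job is handed in when it is done.

Besides the shell and the picture viewer there is one more tool, called after "Call:" in YAML: its name, and indented under it one key for each argument. play_rows: Moves the arm, as the interface text tells. Its arguments: {"type":"object","properties":{"series":{"type":"array"},"squeeze":{"type":"number"}},"required":["series"]}

```bash
mkdir -p pics; ls; cat > h.py <<'E'
import numpy as np, cv2
from rig import *
from scipy.spatial.transform import Rotation as R
def save(im,n): cv2.imwrite(f'pics/{n}.png',cv2.cvtColor(im['pixels'],cv2.COLOR_RGB2BGR))
def cam(im,st=None):
    f=im['pixels'].shape[0]/2/np.tan(np.radians(im['vfov'])/2)
    K=np.array([[f,0,im['cx']],[0,f,im['cy']],[0,0,1]])
    if 'rvec' in im:
        Rm=cv2.Rodrigues(np.array(im['rvec'],float))[0]; return K,Rm,np.array(im['tvec'],float).ravel()
    q=st['ee_rot']; T=np.eye(4);T[:3,:3]=R.from_quat([q[1],q[2],q[3],q[0]]).as_matrix();T[:3,3]=st['position']
    M=np.linalg.inv(T@np.array(im['hand_eye']).reshape(4,4)); return M[:3,:3],M[:3,3],K
def KRt(im,st=None):
    if 'rvec' in im: return cam(im)
    a,b,K=cam(im,st); return K,a,b
def ray(im,xy,z,st=None):
    K,Rm,t=KRt(im,st); xy=np.atleast_2d(np.asarray(xy,float))
    d=(np.linalg.inv(K)@np.c_[xy,np.ones(len(xy))].T).T@Rm; c=-Rm.T@t
    return c+d*((z-c[2])/d[:,2])[:,None]
def proj(im,P,st=None):
    K,Rm,t=KRt(im,st); p=(K@(Rm@np.atleast_2d(P).T+t[:,None])).T; return p[:,:2]/p[:,2:]
E
python3 - <<'E'
from h import *
st=get_state(); print(st,tips_ahead)
for n in ['scene','top']:
    im=get_image(n); save(im,n)
    K,Rm,t=KRt(im); print(n,'cam',-Rm.T@t, K[0,0],{k:v for k,v in im.items() if k!='pixels'})
    for l in ['plinth','riser','jig','plate','dome','flask','bottle','jar','bowl']:
        for m in masks_of(im,l)[:2]:
            ys,xs=np.nonzero(m['region'])
            print(l,round(m['p'],2),np.round(m['xy']),(xs.min(),xs.max(),ys.min(),ys.max()) if len(xs) else None, np.round(ray(im,m['xy'],0.03)[0,:2],3))
E
```

```text
pics
{'clock': 0.0, 'qpos': array([-1.34998739e+00,  2.76600974e-01,  1.50610135e+00,  2.45700987e-05,
        1.36072203e+00, -1.20995115e-01]), 'qd': array([-1.76232508e-03, -2.94645432e-03,  1.94490913e-04,  5.48016192e-05,
        6.90851802e-04,  1.84699590e-03]), 'effort': array([ 6.55110780e-04, -4.16768861e+01, -2.45807433e+01,  1.14013699e-05,
        1.12571186e-02, -9.31084884e-06]), 'position': array([ 0.19262826, -0.54124469,  0.24144896]), 'ee_rot': array([-6.23398342e-04,  8.17062226e-01, -5.76548767e-01, -6.71044070e-04]), 'contact_force': array([ 0.10442858, -0.14806329,  0.56633743]), 'moment': array([ 0.01526778,  0.01168569, -0.05384765]), 'width': 0.08556614694224993} 0.011
scene cam [ 1.07597291 -0.86438345  1.11516054] 536.6993822911496 {'vfov': 42.73887414341036, 'cx': 280.5242162599087, 'cy': 212.10352649724848, 'rvec': array([ 2.31132772,  0.65559396, -0.28081891]), 'tvec': array([-0.4375629 , -0.17598296,  1.71056371]), 'shot': 1}
plinth 0.84 [288. 268.] (np.int64(258), np.int64(314), np.int64(242), np.int64(292)) [ 0.637 -0.159]
riser 0.87 [337. 213.] (np.
[... 1223 characters left out ...]
0.655 0.072]
jig 0.87 [416. 198.] (np.int64(399), np.int64(454), np.int64(164), np.int64(224)) [ 0.557 -0.34 ]
plate 0.77 [430. 194.] (np.int64(415), np.int64(447), np.int64(177), np.int64(210)) [ 0.568 -0.375]
dome 0.92 [311. 250.] (np.int64(286), np.int64(337), np.int64(224), np.int64(275)) [ 0.437 -0.082]
flask 0.85 [246. 256.] (np.int64(232), np.int64(256), np.int64(244), np.int64(268)) [0.426 0.074]
bottle 0.76 [388. 255.] (np.int64(377), np.int64(397), np.int64(247), np.int64(262)) [ 0.422 -0.267]
jar 0.79 [163. 259.] (np.int64(144), np.int64(189), np.int64(243), np.int64(278)) [0.422 0.275]
bowl 0.56 [115. 197.] (np.int64(83), np.int64(145), np.int64(166), np.int64(227)) [0.574 0.391]
```

```bash
python3 - <<'E'
import cv2
a=cv2.imread('pics/top.png');b=cv2.resize(a[120:300,60:480],(800,343),interpolation=cv2.INTER_CUBIC)
cv2.imwrite('pics/top_crop.png',b)
E
```

```text
(no output)
```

View pics/top_crop.png

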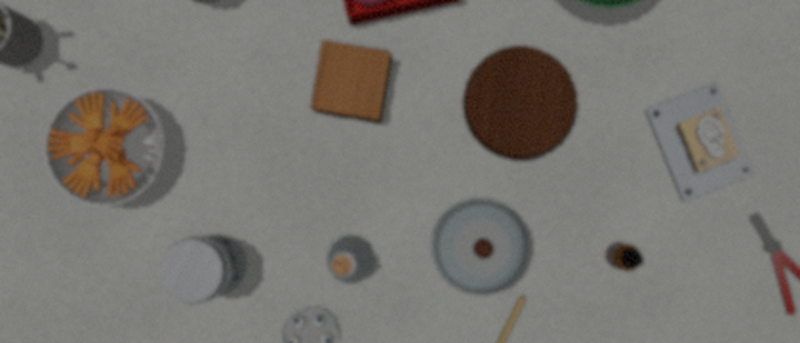

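View pics/scene.png

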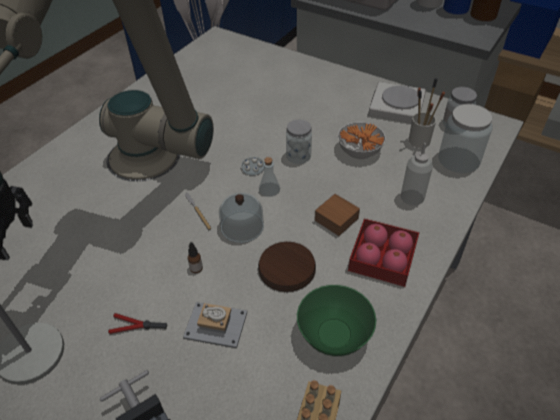

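The pictures show the jig and plate far right (scene 215,316; top 430,194). The plinth is at top (334,174) and the riser to its left at (246,162). Dome, flask and bottle are in the near row. I'll go above the plate and look from close by.

Call:
play_rows:
  series:
    - {"fingers": -1, "dx": 37, "dy": 14, "dz": 0, "turn": 0.04}
    - {"fingers": -1, "dx": 37, "dy": 17, "dz": 0, "turn": 0.04}
    - {"fingers": -1, "dx": 37, "dy": 17, "dz": 0, "turn": 0}
    - {"fingers": -1, "dx": 37, "dy": 17, "dz": 0}
    - {"fingers": -1, "dx": 37, "dy": 17, "dz": 0}
    - {"fingers": -1, "dx": 37, "dy": 17, "dz": 0}
    - {"fingers": -1, "dx": 37, "dy": 17, "dz": 0}
    - {"fingers": -1, "dx": 37, "dy": 17, "dz": 0}
    - {"fingers": 0.3, "dx": 37, "dy": 17, "dz": 0}
    - {"fingers": 0.3, "dx": 37, "dy": 17, "dz": 0}
    - {"fingers": 0.3}
    - {"fingers": 0.3}

```text
invalid input at $.series[3]: expected keys fingers, dx, dy, dz, turn
```

```bash
python3 - <<'E'
from h import *
import rig
st=get_state(); print(st['position'],st['width'],R.from_quat(np.roll(st['ee_rot'],-1)).as_euler('zyx'),rig.tips_ahead)
im=get_image('wrist'); save(im,'w1'); print(im['hand_eye'],im['vfov'])
def show(im,l,z,st=None):
    m=masks_of(im,l)[0]; c=cv2.findContours(m['region'].astype(np.uint8),0,1)[0]; c=max(c,key=cv2.contourArea)[:,0]
    P=ray(im,cv2.convexHull(c)[:,0],z,st)[:,:2]*1000; r=cv2.minAreaRect(P.astype(np.float32)); e=cv2.minEnclosingCircle(P.astype(np.float32))
    print(l,round(m['p'],2),'rect',np.round(r[0]),np.round(r[1]),round(r[2],1),'circ',np.round(e[0]),round(e[1]),m['xy'])
show(im,'plate',.044,st); show(im,'jig',.01,st)
t=get_image('top')
show(t,'jig',.01);show(t,'plinth',.025);show(t,'riser',.045);show(t,'dome',.0);show(t,'plate',.044)
s=get_image('scene')
show(s,'plinth',.025);show(s,'riser',.045)
E
```

```text
[ 0.1927213  -0.54178881  0.24232424] 0.08513150051908173 [1.22899068e+00 2.72172394e-05 3.14148596e+00] 0.011
[[ 9.99999770e-01 -6.39872956e-04 -2.24656911e-04 -5.43930316e-04]
 [ 6.77116942e-04  9.60489105e-01  2.78316763e-01 -7.01800997e-02]
 [ 3.76931455e-05 -2.78316851e-01  9.60489318e-01 -1.32007149e-01]
 [ 0.00000000e+00  0.00000000e+00  0.00000000e+00  1.00000000e+00]] 71.80700483471473Traceback (most recent call last):
  File "<stdin>", line 9, in <module>
  File "<stdin>", line 6, in show
IndexError: list index out of range
```

View pics/w1.png

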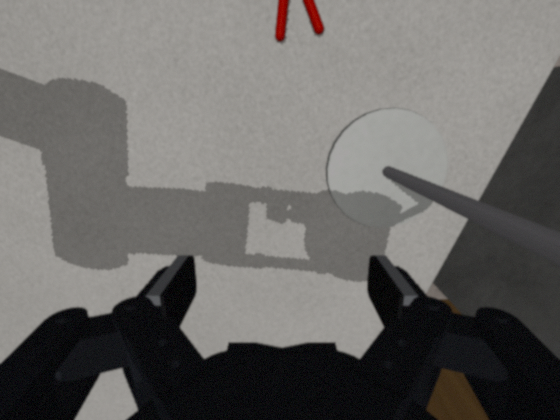

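The wrist view shows only a lamp foot and its pole on the right (390,170), the pliers, and the open fingers. My rows lacked keys and were refused. I'll resend them complete.

Call:
play_rows:
  series:
    - {"fingers": -1, "dx": 37, "dy": 14, "dz": 0, "turn": 0.04}
    - {"fingers": -1, "dx": 37, "dy": 17, "dz": 0, "turn": 0.04}
    - {"fingers": -1, "dx": 37, "dy": 17, "dz": 0, "turn": 0}
    - {"fingers": -1, "dx": 37, "dy": 17, "dz": 0, "turn": 0}
    - {"fingers": -1, "dx": 37, "dy": 17, "dz": 0, "turn": 0}
    - {"fingers": -1, "dx": 37, "dy": 17, "dz": 0, "turn": 0}
    - {"fingers": -1, "dx": 37, "dy": 17, "dz": 0, "turn": 0}
    - {"fingers": -1, "dx": 37, "dy": 17, "dz": 0, "turn": 0}
    - {"fingers": -0.4, "dx": 20, "dy": 17, "dz": 0, "turn": 0}
    - {"fingers": -0.4, "dx": 0, "dy": 0, "dz": 0, "turn": 0}
    - {"fingers": -0.4, "dx": 0, "dy": 0, "dz": 0, "turn": 0}

```text
clock: 2.02
position: [0.5183, -0.3862, 0.2418]
ee_rot: [0.001, 0.839, -0.545, 0.001]
contact_force: [-1.1, 0.3, -0.2]
width: 0.0603
```

```bash
cat >> h.py <<'E'
def show(im,l,z,st=None):
    ms=masks_of(im,l)
    if not ms: print(l,'none'); return
    m=ms[0]; c=cv2.findContours(m['region'].astype(np.uint8),0,1)[0]; c=max(c,key=cv2.contourArea)[:,0]
    P=ray(im,cv2.convexHull(c)[:,0],z,st)[:,:2]*1000; r=cv2.minAreaRect(P.astype(np.float32)); e=cv2.minEnclosingCircle(P.astype(np.float32))
    print(l,round(m['p'],2),'rect',np.round(r[0]),np.round(r[1]),round(r[2],1),'circ',np.round(e[0]),round(e[1]),np.round(m['xy']))
    return m['region']
def tool():
    st=get_state(); x=R.from_quat(np.roll(st['ee_rot'],-1)).as_matrix()[:,0]
    print('tcp',np.round(st['position']*1000,1),'jaw yaw',round(np.degrees(np.arctan2(x[1],x[0])),1),'w',round(st['width']*1000,1),'t',round(st['clock'],2),'F',np.round(st['contact_force'],1)); return st
E
python3 - <<'E'
from h import *
import rig
st=tool(); print(rig.tips_ahead)
im=get_image('wrist'); save(im,'w2')
show(im,'plate',.044,st); show(im,'jig',.01,st)
t=get_image('top')
for l,z in [('jig',.01),('plinth',.025),('riser',.045),('dome',0),('plate',.044)]: show(t,l,z)
s=get_image('scene')
show(s,'plinth',.025);show(s,'riser',.045)
E
```

```text
tcp [ 518.3 -386.2  241.8] jaw yaw -66.0 w 60.3 t 2.02 F [-1.1  0.3 -0.2]
0.011
plate 0.67 rect [ 567. -376.] [67. 56.] 20.2 circ [ 568. -377.] 42 [291. 141.]
jig 0.96 rect [ 568. -376.] [130. 101.] 20.2 circ [ 568. -376.] 80 [286. 110.]
jig 0.89 rect [ 567. -373.] [130. 102.] 19.5 circ [ 567. -373.] 79 [420. 200.]
plinth 0.96 rect [ 623. -139.] [147. 146.] 88.7 circ [ 621. -139.] 76 [334. 175.]
riser 0.76 rect [650.  76.] [93. 94.] 79.2 circ [651.  75.] 62 [243. 164.]
dome 0.55 rect [438. -86.] [127. 127.] 20.7 circ [438. -85.] 65 [310. 248.]
plate 0.96 rect [ 568. -372.] [67. 61.] 20.9 circ [ 567. -373.] 40 [434. 194.]
plinth 0.57 rect [ 629. -151.] [147. 160.] 31.3 circ [ 628. -150.] 82 [288. 271.]
riser 0.73 rect [660.  59.] [120. 108.] 80.7 circ [661.  58.] 75 [336. 214.]
```

View pics/w2.png

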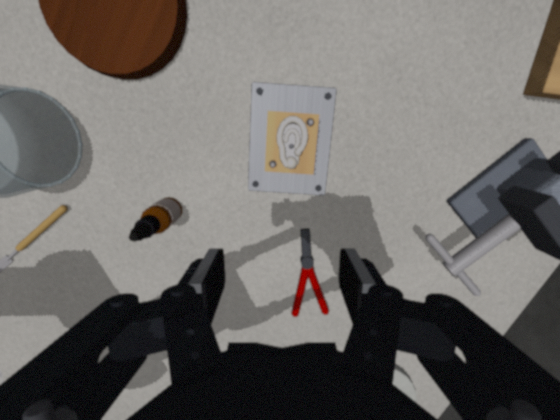

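The close view shows the plate at (291,141) on the jig, with pins at (273,163) and (310,122). The jig is at (567.5,-376) with yaw 20.2°. From the finger pictures, the tips stand about 6–7 mm ahead of the TCP at 56 mm opening. I'll descend part way and recheck.

Call:
play_rows:
  series:
    - {"fingers": -1, "dx": 25, "dy": 5, "dz": -15, "turn": -0.034}
    - {"fingers": -1, "dx": 24, "dy": 5, "dz": -20, "turn": -0.033}
    - {"fingers": -1, "dx": 0, "dy": 0, "dz": -30, "turn": 0}
    - {"fingers": -1, "dx": 0, "dy": 0, "dz": -30, "turn": 0}
    - {"fingers": -1, "dx": 0, "dy": 0, "dz": -25, "turn": 0}
    - {"fingers": -1, "dx": 0, "dy": 0, "dz": 0, "turn": 0}

```text
clock: 3.12
position: [0.5686, -0.3793, 0.1223]
ee_rot: [0.002, 0.817, -0.576, 0.007]
contact_force: [-0.8, 1.0, -1.0]
width: 0.0852
```

```bash
python3 - <<'E'
from h import *
st=tool()
im=get_image('wrist'); save(im,'w3')
show(im,'plate',.044,st); show(im,'jig',.01,st)
E
```

```text
tcp [ 568.6 -379.3  122.3] jaw yaw -70.4 w 85.2 t 3.12 F [-0.8  1.  -1. ]
plate 0.92 rect [ 568. -376.] [68. 56.] 20.2 circ [ 568. -375.] 43 [275. 213.]
jig 0.66 rect [ 568. -376.] [129. 101.] 20.1 circ [ 568. -375.] 80 [279. 171.]
```

Call:
play_rows:
  series:
    - {"fingers": -1, "dx": -0.5, "dy": 3.5, "dz": -25, "turn": 0.008}
    - {"fingers": -1, "dx": 0, "dy": 0, "dz": -25, "turn": 0}
    - {"fingers": -1, "dx": 0, "dy": 0, "dz": -20, "turn": 0}
    - {"fingers": -1, "dx": 0, "dy": 0, "dz": -8, "turn": 0}
    - {"fingers": -1, "dx": 0, "dy": 0, "dz": -3, "turn": 0}
    - {"fingers": -1, "dx": 0, "dy": 0, "dz": 0, "turn": 0}

```text
clock: 3.77
position: [0.5792, -0.3865, 0.0631]
ee_rot: [0.004, 0.819, -0.573, 0.028]
contact_force: [0.4, -1.1, -0.8]
width: 0.0857
```

```bash
python3 - <<'E'
from h import *
st=tool(); print(np.round(R.from_quat(np.roll(st['ee_rot'],-1)).as_matrix()[:,2],4))
E
```

```text
tcp [ 579.2 -386.5   63.1] jaw yaw -70.0 w 85.7 t 3.77 F [ 0.4 -1.1 -0.8]
[ 0.0417 -0.0384 -0.9984]
```

```bash
python3 - <<'E'
from h import *
st=tool(); print(np.round(st['qpos'],3),np.round(st['qd'],3),np.round(st['effort'],1),st['moment'])
im=get_image('scene'); save(im,'s2')
cv2.imwrite('pics/s2c.png',cv2.resize(cv2.imread('pics/s2.png')[130:400,60:330],(780,600)[::-1] if 0 else (600,600)))
w=get_image('wrist'); save(w,'w4'); print(w['shot']); tool(); show(w,'plate',.044,st)
E
```

```text
tcp [ 579.2 -386.5   63.1] jaw yaw -70.0 w 85.7 t 3.77 F [ 0.4 -1.1 -0.8]
[-0.687  0.557  1.515 -0.004  1.013  0.537] [-0.001 -0.019 -0.029 -0.001  0.01   0.001] [  0.  -54.1 -21.3  -0.   -0.4   0. ] [-0.00643035 -0.02836684  0.00046134]
9
tcp [ 579.8 -387.    64.1] jaw yaw -70.0 w 85.2 t 3.87 F [0.8 0.3 0.8]
plate 0.61 rect [ 568. -375.] [70. 57.] 19.6 circ [ 568. -375.] 43 [255. 258.]
```

View pics/s2c.png

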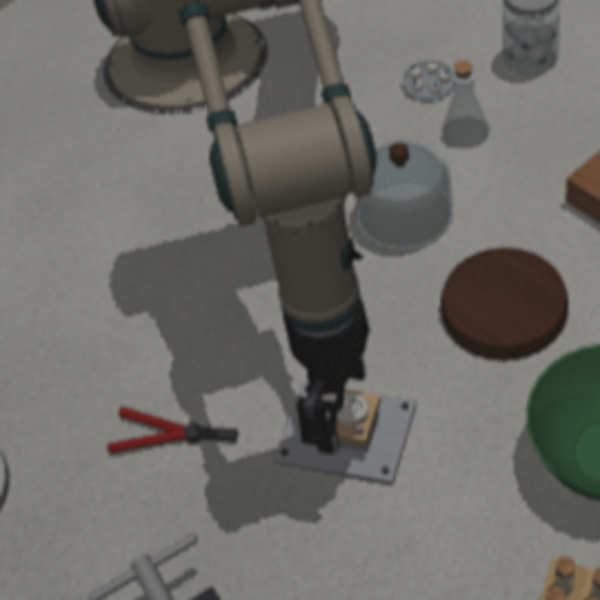

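The fingers are clear of the plate, with one beside it at crop (320,430). The tool has tilted 3° outward, though, and lagged the moves. I'll test how tilt behaves.

Call:
play_rows:
  series:
    - {"fingers": -1, "dx": 0, "dy": 0, "dz": 0, "turn": 0}

```text
clock: 4.0
position: [0.5801, -0.3872, 0.0651]
ee_rot: [0.004, 0.819, -0.573, 0.03]
contact_force: [0.3, 0.5, -0.0]
width: 0.0853
```

```bash
cat >> h.py <<'E'
def tl():
    st=tool(); z=R.from_quat(np.roll(st['ee_rot'],-1)).as_matrix()[:,2]; print('z axis',np.round(z[:2],4),'q',np.round(st['qpos'],3),'sum',round(st['qpos'][[1,2,4]].sum()-np.pi,4)); return st
E
python3 -c "
from h import *
tl()"
```

```text
tcp [ 580.1 -387.2   65.1] jaw yaw -70.0 w 85.3 t 4.0 F [ 0.3  0.5 -0. ]
z axis [ 0.0443 -0.0405] q [-0.687  0.555  1.514 -0.004  1.013  0.537] sum -0.06
```

Call:
play_rows:
  series:
    - {"fingers": -1, "dx": 0, "dy": 0, "dz": 15, "turn": 0}
    - {"fingers": -1, "dx": 0, "dy": 0, "dz": 15, "turn": 0}
    - {"fingers": -1, "dx": 0, "dy": 0, "dz": 0, "turn": 0}

```text
clock: 4.25
position: [0.5806, -0.3877, 0.0979]
ee_rot: [0.004, 0.819, -0.573, 0.031]
contact_force: [0.5, -0.5, -0.9]
width: 0.0852
```

```bash
python3 -c "
from h import *
tl()"
```

```text
tcp [ 580.6 -387.7   97.9] jaw yaw -70.0 w 85.2 t 4.25 F [ 0.5 -0.5 -0.9]
z axis [ 0.046  -0.0419] q [-0.687  0.525  1.477 -0.004  1.077  0.537] sum -0.0622
```

Call:
play_rows:
  series:
    - {"fingers": -1, "dx": -12, "dy": 11, "dz": 22, "turn": 0}

```text
clock: 4.33
position: [0.5686, -0.3771, 0.1166]
ee_rot: [0.004, 0.819, -0.573, 0.029]
contact_force: [-0.8, 0.4, -0.1]
width: 0.0854
```

Call:
play_rows:
  series:
    - {"fingers": -1, "dx": 0, "dy": 0, "dz": 0, "turn": 0}

```text
clock: 4.42
position: [0.5691, -0.3771, 0.1211]
ee_rot: [0.004, 0.819, -0.573, 0.032]
contact_force: [-0.2, 0.6, 1.0]
width: 0.0851
```

Call:
play_rows:
  series:
    - {"fingers": -1, "dx": 0, "dy": 0, "dz": -10, "turn": 0}

```text
clock: 4.5
position: [0.5703, -0.378, 0.1133]
ee_rot: [0.004, 0.819, -0.573, 0.035]
contact_force: [-0.6, -0.4, 0.2]
width: 0.0855
```

Call:
play_rows:
  series:
    - {"fingers": -1, "dx": 0, "dy": 0, "dz": -10, "turn": 0}

```text
clock: 4.58
position: [0.5706, -0.3782, 0.1034]
ee_rot: [0.004, 0.819, -0.573, 0.036]
contact_force: [-0.1, -0.9, -0.8]
width: 0.0853
```

```bash
python3 -c "
from h import *
tl()"
```

```text
tcp [ 570.6 -378.2  103.4] jaw yaw -70.1 w 85.3 t 4.58 F [-0.1 -0.9 -0.8]
z axis [ 0.0534 -0.0479] q [-0.685  0.498  1.513 -0.004  1.059  0.538] sum -0.0718
```

Call:
play_rows:
  series:
    - {"fingers": -1, "dx": 0, "dy": 0, "dz": 20, "turn": 0}

```text
clock: 4.67
position: [0.5672, -0.3755, 0.1162]
ee_rot: [0.004, 0.819, -0.573, 0.029]
contact_force: [-0.1, 0.6, -0.7]
width: 0.0854
```

```bash
python3 -c "
from h import *
tl()"
```

```text
tcp [ 567.2 -375.5  116.2] jaw yaw -70.0 w 85.4 t 4.67 F [-0.1  0.6 -0.7]
z axis [ 0.0435 -0.0398] q [-0.685  0.487  1.497 -0.004  1.099  0.538] sum -0.0589
```

Call:
play_rows:
  series:
    - {"fingers": -1, "dx": 0, "dy": 0, "dz": 20, "turn": 0}

```text
clock: 4.75
position: [0.5665, -0.375, 0.1337]
ee_rot: [0.004, 0.819, -0.573, 0.027]
contact_force: [-0.1, -1.5, 0.2]
width: 0.0855
```

```bash
python3 -c "
from h import *
tl()"
```

```text
tcp [ 566.5 -375.   133.7] jaw yaw -70.0 w 85.5 t 4.75 F [-0.1 -1.5  0.2]
z axis [ 0.0403 -0.0372] q [-0.685  0.473  1.473 -0.004  1.14   0.538] sum -0.0548
```

Call:
play_rows:
  series:
    - {"fingers": -1, "dx": 0, "dy": 0, "dz": 0, "turn": 0}

```text
clock: 4.83
position: [0.5676, -0.3759, 0.1348]
ee_rot: [0.004, 0.819, -0.573, 0.029]
contact_force: [0.9, -1.0, -0.0]
width: 0.0853
```

```bash
python3 -c "
from h import *
tl()"
```

```text
tcp [ 567.6 -375.9  134.8] jaw yaw -70.0 w 85.3 t 4.83 F [ 0.9 -1.  -0. ]
z axis [ 0.0429 -0.0393] q [-0.685  0.473  1.471 -0.004  1.139  0.538] sum -0.0581
```

Call:
play_rows:
  series:
    - {"fingers": -1, "dx": 0, "dy": 0, "dz": 0, "turn": 0}

```text
clock: 4.92
position: [0.5672, -0.3756, 0.1329]
ee_rot: [0.004, 0.819, -0.573, 0.028]
contact_force: [0.2, 0.9, -0.8]
width: 0.0854
```

```bash
python3 -c "
from h import *
tl()"
```

```text
tcp [ 567.2 -375.6  132.9] jaw yaw -70.0 w 85.4 t 4.92 F [ 0.2  0.9 -0.8]
z axis [ 0.0414 -0.0382] q [-0.685  0.474  1.473 -0.004  1.138  0.538] sum -0.0562
```

Call:
play_rows:
  series:
    - {"fingers": -1, "dx": 0, "dy": 0, "dz": -4, "turn": 0}

```text
clock: 5.0
position: [0.5675, -0.3759, 0.128]
ee_rot: [0.004, 0.819, -0.573, 0.028]
contact_force: [0.3, 0.5, 0.6]
width: 0.0848
```

```bash
python3 -c "
from h import *
tl()"
```

```text
tcp [ 567.5 -375.9  128. ] jaw yaw -70.0 w 84.8 t 5.0 F [0.3 0.5 0.6]
z axis [ 0.0418 -0.0385] q [-0.685  0.479  1.479 -0.004  1.127  0.538] sum -0.0567
```

Call:
play_rows:
  series:
    - {"fingers": -1, "dx": 0, "dy": 0, "dz": -8, "turn": 0}

```text
clock: 5.08
position: [0.5674, -0.3758, 0.1186]
ee_rot: [0.004, 0.819, -0.573, 0.028]
contact_force: [-0.3, -0.5, -0.4]
width: 0.0852
```

```bash
python3 -c "
from h import *
tl()"
```

```text
tcp [ 567.4 -375.8  118.6] jaw yaw -70.0 w 85.2 t 5.08 F [-0.3 -0.5 -0.4]
z axis [ 0.0415 -0.0382] q [-0.685  0.486  1.491 -0.004  1.108  0.538] sum -0.0563
```

Call:
play_rows:
  series:
    - {"fingers": -1, "dx": 0, "dy": 0, "dz": -8, "turn": 0}

```text
clock: 5.17
position: [0.5669, -0.3755, 0.1085]
ee_rot: [0.004, 0.819, -0.573, 0.027]
contact_force: [-0.4, 0.8, -0.5]
width: 0.0851
```

```bash
python3 -c "
from h import *
tl()"
```

```text
tcp [ 566.9 -375.5  108.5] jaw yaw -70.0 w 85.1 t 5.17 F [-0.4  0.8 -0.5]
z axis [ 0.0401 -0.0371] q [-0.685  0.495  1.503 -0.004  1.089  0.538] sum -0.0545
```

Call:
play_rows:
  series:
    - {"fingers": -1, "dx": 0, "dy": 0, "dz": 40, "turn": 0}

```text
clock: 5.25
position: [0.561, -0.3708, 0.1363]
ee_rot: [0.003, 0.819, -0.574, 0.015]
contact_force: [0.1, 0.7, -1.7]
width: 0.0854
```

```bash
python3 -c "
from h import *
tl()"
```

```text
tcp [ 561.  -370.8  136.3] jaw yaw -70.0 w 85.4 t 5.25 F [ 0.1  0.7 -1.7]
z axis [ 0.0218 -0.0221] q [-0.686  0.473  1.466 -0.004  1.172  0.538] sum -0.0309
```

Call:
play_rows:
  series:
    - {"fingers": -1, "dx": 0, "dy": 0, "dz": 20, "turn": 0}

```text
clock: 5.33
position: [0.5617, -0.3713, 0.157]
ee_rot: [0.003, 0.819, -0.574, 0.016]
contact_force: [1.5, -1.1, 1.4]
width: 0.0852
```

```bash
python3 -c "
from h import *
tl()"
```

```text
tcp [ 561.7 -371.3  157. ] jaw yaw -70.0 w 85.2 t 5.33 F [ 1.5 -1.1  1.4]
z axis [ 0.0228 -0.0229] q [-0.686  0.458  1.436 -0.004  1.215  0.537] sum -0.0322
```

Call:
play_rows:
  series:
    - {"fingers": -1, "dx": 0, "dy": 0, "dz": 10, "turn": 0}

```text
clock: 5.42
position: [0.5611, -0.3709, 0.1659]
ee_rot: [0.003, 0.819, -0.574, 0.015]
contact_force: [-0.6, -0.9, -0.4]
width: 0.085
```

```bash
python3 -c "
from h import *
tl()"
```

```text
tcp [ 561.1 -370.9  165.9] jaw yaw -70.0 w 85.0 t 5.42 F [-0.6 -0.9 -0.4]
z axis [ 0.0207 -0.0212] q [-0.686  0.452  1.423 -0.003  1.237  0.537] sum -0.0295
```

Call:
play_rows:
  series:
    - {"fingers": -1, "dx": 0, "dy": 0, "dz": 0, "turn": 0}

```text
clock: 5.5
position: [0.562, -0.3716, 0.167]
ee_rot: [0.003, 0.819, -0.574, 0.016]
contact_force: [0.9, -0.1, 0.5]
width: 0.0854
```

```bash
python3 -c "
from h import *
tl()"
```

```text
tcp [ 562.  -371.6  167. ] jaw yaw -70.0 w 85.4 t 5.5 F [ 0.9 -0.1  0.5]
z axis [ 0.0232 -0.0232] q [-0.686  0.452  1.422 -0.003  1.236  0.537] sum -0.0327
```

Call:
play_rows:
  series:
    - {"fingers": -1, "dx": -20, "dy": 16, "dz": 0, "turn": 0}

```text
clock: 5.58
position: [0.5449, -0.3583, 0.1656]
ee_rot: [0.003, 0.819, -0.574, 0.018]
contact_force: [0.6, -0.3, 0.0]
width: 0.0851
```

```bash
python3 -c "
from h import *
tl()"
```

```text
tcp [ 544.9 -358.3  165.6] jaw yaw -70.1 w 85.1 t 5.58 F [ 0.6 -0.3  0. ]
z axis [ 0.0265 -0.0261] q [-0.687  0.419  1.48  -0.004  1.205  0.537] sum -0.037
```

Call:
play_rows:
  series:
    - {"fingers": -1, "dx": 20, "dy": -16, "dz": 0, "turn": 0}

```text
clock: 5.67
position: [0.5521, -0.3632, 0.159]
ee_rot: [0.002, 0.819, -0.574, 0.004]
contact_force: [-2.2, 1.8, -2.3]
width: 0.0853
```

```bash
python3 -c "
from h import *
tl()"
```

```text
tcp [ 552.1 -363.2  159. ] jaw yaw -70.0 w 85.3 t 5.67 F [-2.2  1.8 -2.3]
z axis [ 0.0049 -0.0081] q [-0.685  0.45   1.444 -0.003  1.238  0.537] sum -0.0089
```

Call:
play_rows:
  series:
    - {"fingers": -1, "dx": 0, "dy": 0, "dz": 0, "turn": 0}

```text
clock: 5.75
position: [0.5533, -0.3646, 0.1562]
ee_rot: [0.002, 0.819, -0.574, 0.005]
contact_force: [0.8, -1.3, 0.4]
width: 0.0851
```

```bash
python3 -c "
from h import *
tl()"
```

```text
tcp [ 553.3 -364.6  156.2] jaw yaw -70.0 w 85.1 t 5.75 F [ 0.8 -1.3  0.4]
z axis [ 0.0061 -0.0093] q [-0.686  0.454  1.445 -0.004  1.232  0.537] sum -0.0106
```

Tilt is caused by jerky row-to-row speed changes, and it persists. A sharp upward or outward jerk removes it. One more correction, then I'll use gently ramped moves only.

Call:
play_rows:
  series:
    - {"fingers": -1, "dx": 0, "dy": 0, "dz": 16, "turn": 0}
    - {"fingers": -1, "dx": 4, "dy": -3, "dz": 8, "turn": 0}
    - {"fingers": -1, "dx": 6, "dy": -5, "dz": 0, "turn": 0}
    - {"fingers": -1, "dx": 4, "dy": -4, "dz": -6, "turn": 0}
    - {"fingers": -1, "dx": 0, "dy": 0, "dz": -10, "turn": 0}
    - {"fingers": -1, "dx": 0, "dy": 0, "dz": -14, "turn": 0}
    - {"fingers": -1, "dx": 0, "dy": 0, "dz": -14, "turn": 0}

```text
clock: 6.33
position: [0.567, -0.3765, 0.126]
ee_rot: [0.002, 0.819, -0.574, 0.001]
contact_force: [0.1, -0.7, -0.1]
width: 0.0853
```

```bash
python3 -c "
from h import *
tl()"
```

```text
tcp [ 567.  -376.5  126. ] jaw yaw -70.0 w 85.3 t 6.33 F [ 0.1 -0.7 -0.1]
z axis [-0.0006 -0.0038] q [-0.687  0.506  1.433 -0.004  1.2    0.537] sum -0.0019
```

Call:
play_rows:
  series:
    - {"fingers": -1, "dx": 0, "dy": 0, "dz": -14, "turn": 0}
    - {"fingers": -1, "dx": 0, "dy": 0, "dz": -10, "turn": 0}
    - {"fingers": -1, "dx": 0, "dy": 0, "dz": -6, "turn": 0}
    - {"fingers": -1, "dx": 0, "dy": 0, "dz": -3, "turn": 0}
    - {"fingers": -1, "dx": 0, "dy": 0, "dz": 0, "turn": 0}

```text
clock: 6.75
position: [0.5642, -0.3744, 0.0812]
ee_rot: [0.001, 0.819, -0.574, -0.006]
contact_force: [0.1, 1.0, 0.4]
width: 0.0852
```

```bash
python3 -c "
from h import *
tl()"
```

```text
tcp [ 564.2 -374.4   81.2] jaw yaw -70.0 w 85.2 t 6.75 F [0.1 1.  0.4]
z axis [-0.0105  0.0043] q [-0.687  0.545  1.484 -0.004  1.123  0.537] sum 0.0108
```

Call:
play_rows:
  series:
    - {"fingers": -1, "dx": 2, "dy": -1, "dz": -14, "turn": 0}
    - {"fingers": -1, "dx": 1, "dy": -0.5, "dz": -11, "turn": 0}
    - {"fingers": -1, "dx": 0, "dy": 0, "dz": -8, "turn": 0}
    - {"fingers": -1, "dx": 0, "dy": 0, "dz": -5, "turn": 0}
    - {"fingers": -1, "dx": 0, "dy": 0, "dz": -2, "turn": 0}
    - {"fingers": -1, "dx": 0, "dy": 0, "dz": 0, "turn": 0}

```text
clock: 7.25
position: [0.5687, -0.3771, 0.0411]
ee_rot: [0.001, 0.819, -0.574, -0.003]
contact_force: [0.7, -0.2, -0.4]
width: 0.0853
```

```bash
python3 -c "
from h import *
tl()"
```

```text
tcp [ 568.7 -377.1   41.1] jaw yaw -70.0 w 85.3 t 7.25 F [ 0.7 -0.2 -0.4]
z axis [-0.0068  0.0013] q [-0.686  0.588  1.516 -0.004  1.043  0.539] sum 0.0061
```

Call:
play_rows:
  series:
    - {"fingers": -0.5, "dx": -0.5, "dy": 1, "dz": 0, "turn": 0}
    - {"fingers": -0.3, "dx": 0, "dy": 0, "dz": 0, "turn": 0}
    - {"fingers": 0, "dx": 0, "dy": 0, "dz": 0, "turn": 0}
    - {"fingers": 0, "dx": 0, "dy": 0, "dz": 0, "turn": 0}
  squeeze: 35

```text
clock: 7.58
position: [0.569, -0.3767, 0.0431]
ee_rot: [0.002, 0.819, -0.574, -0.002]
contact_force: [-0.3, -0.7, -1.8]
width: 0.055
```

```bash
python3 -c "
from h import *
tl()"
```

```text
tcp [ 569.  -376.7   43.1] jaw yaw -70.0 w 55.0 t 7.58 F [-0.3 -0.7 -1.8]
z axis [-0.0045 -0.0007] q [-0.685  0.585  1.517 -0.004  1.043  0.539] sum 0.003
```

Call:
play_rows:
  series:
    - {"fingers": 0, "dx": 0, "dy": 0, "dz": 2, "turn": 0}
    - {"fingers": 0, "dx": 0, "dy": 0, "dz": 4, "turn": 0}
    - {"fingers": 0, "dx": 0, "dy": 0, "dz": 5, "turn": 0}

```text
clock: 7.83
position: [0.5683, -0.3761, 0.054]
ee_rot: [0.001, 0.819, -0.574, -0.003]
contact_force: [0.8, -0.4, -1.1]
width: 0.0551
```

```bash
python3 -c "
from h import *
tl()"
```

```text
tcp [ 568.3 -376.1   54. ] jaw yaw -70.0 w 55.1 t 7.83 F [ 0.8 -0.4 -1.1]
z axis [-0.006   0.0006] q [-0.685  0.574  1.507 -0.004  1.066  0.539] sum 0.0051
```

Call:
play_rows:
  series:
    - {"fingers": 0, "dx": 0, "dy": 0, "dz": 6, "turn": 0}
    - {"fingers": 0, "dx": 0, "dy": 0, "dz": 8, "turn": 0}
    - {"fingers": 0, "dx": 0, "dy": 0, "dz": 8, "turn": 0}
    - {"fingers": 0, "dx": 0, "dy": 0, "dz": 8, "turn": 0}
    - {"fingers": 0, "dx": 0, "dy": 0, "dz": 8, "turn": 0}
    - {"fingers": 0, "dx": 0, "dy": 0, "dz": 4, "turn": 0}
    - {"fingers": 0, "dx": 0, "dy": 0, "dz": 0, "turn": 0}

```text
clock: 8.42
position: [0.5693, -0.3769, 0.1035]
ee_rot: [0.002, 0.819, -0.574, -0.0]
contact_force: [0.2, -0.5, -1.7]
width: 0.0549
```

```bash
python3 - <<'E'
from h import *
tl()
t=get_image('top'); save(t,'t3')
for l,z in [('plinth',.025),('riser',.045),('plate',.09)]: show(t,l,z)
s=get_image('scene'); save(s,'s3'); cv2.imwrite('pics/s3c.png',cv2.resize(cv2.imread('pics/s3.png')[200:400,100:360],(780,600)))
E
```

```text
tcp [ 569.3 -376.9  103.5] jaw yaw -70.0 w 54.9 t 8.42 F [ 0.2 -0.5 -1.7]
z axis [-0.0025 -0.0023] q [-0.685  0.529  1.453 -0.004  1.16   0.539] sum 0.0005
plinth 0.94 rect [ 623. -140.] [145. 146.] 88.9 circ [ 622. -139.] 74 [334. 174.]
riser 0.75 rect [651.  76.] [93. 91.] 80.4 circ [649.  75.] 61 [247. 163.]
plate 0.88 rect [ 592. -371.] [22. 61.] 22.0 circ [ 591. -371.] 31 [438. 187.]
```

View pics/s3c.png

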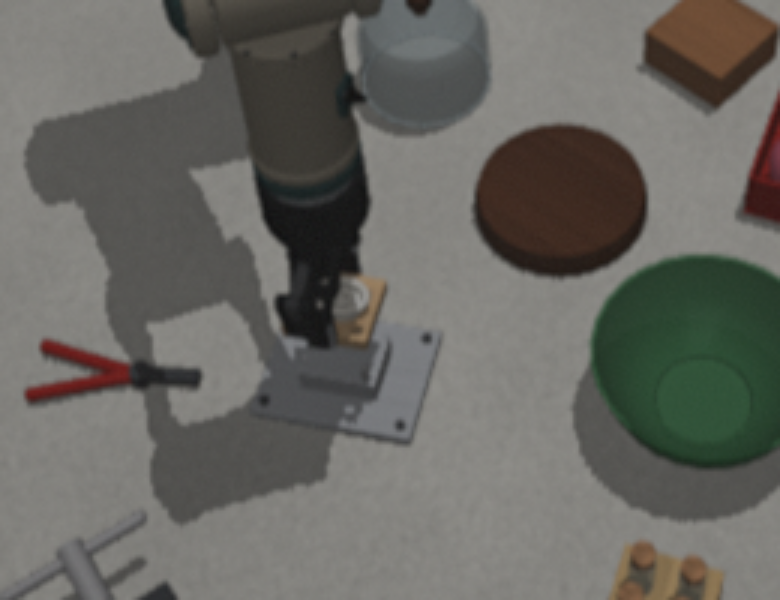

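The plate is lifted clear and level above the pins, at crop (360,305). I'll carry it toward the plinth and look with the wrist camera on the way.

Call:
play_rows:
  series:
    - {"fingers": 0, "dx": 2, "dy": 6, "dz": 3, "turn": 0}
    - {"fingers": 0, "dx": 3, "dy": 13, "dz": 5, "turn": 0}
    - {"fingers": 0, "dx": 5, "dy": 20, "dz": 6, "turn": 0}
    - {"fingers": 0, "dx": 6, "dy": 24, "dz": 6, "turn": 0}
    - {"fingers": 0, "dx": 5, "dy": 20, "dz": 6, "turn": 0}
    - {"fingers": 0, "dx": 3, "dy": 13, "dz": 4, "turn": 0}
    - {"fingers": 0, "dx": 2, "dy": 6, "dz": 2, "turn": 0}
    - {"fingers": 0, "dx": 0, "dy": 0, "dz": 0, "turn": 0}

```text
clock: 9.33
position: [0.5942, -0.2639, 0.1329]
ee_rot: [0.0, 0.819, -0.574, -0.006]
contact_force: [-0.8, -1.0, -1.3]
width: 0.0552
```

```bash
python3 - <<'E'
from h import *
st=tl()
t=get_image('wrist'); save(t,'w5')
for l,z in [('plinth',.025),('riser',.045),('dome',0)]: 
  m=show(t,l,z,st)
E
```

```text
tcp [ 594.2 -263.9  132.9] jaw yaw -70.1 w 55.2 t 9.33 F [-0.8 -1.  -1.3]
z axis [-0.0098  0.0059] q [-0.525  0.465  1.488  0.     1.2    0.699] sum 0.0114
plinth 0.57 rect [ 624. -144.] [147. 147.] 63.7 circ [ 624. -145.] 75 [155. 117.]
riser none
dome 0.91 rect [397. -43.] [115. 232.] 57.5 circ [382. -64.] 119 [ 47. 287.]
```

View pics/w5.png

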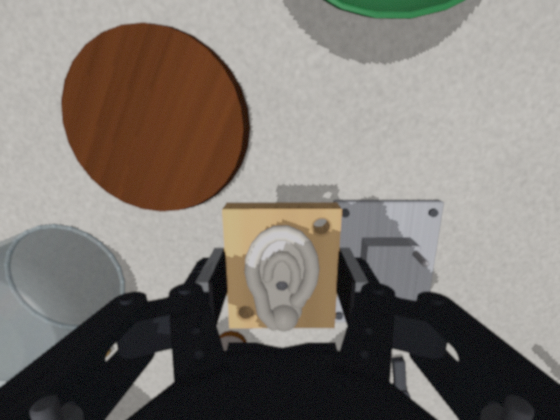

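Call:
play_rows:
  series:
    - {"fingers": 0, "dx": 2, "dy": 6, "dz": 0, "turn": 0}
    - {"fingers": 0, "dx": 3, "dy": 14, "dz": 0, "turn": 0}
    - {"fingers": 0, "dx": 5, "dy": 22, "dz": 0, "turn": 0}
    - {"fingers": 0, "dx": 6, "dy": 26, "dz": -2, "turn": 0}
    - {"fingers": 0, "dx": 6, "dy": 22, "dz": -4, "turn": 0}
    - {"fingers": 0, "dx": 4, "dy": 16, "dz": -6, "turn": 0}
    - {"fingers": 0, "dx": 3, "dy": 10, "dz": -8, "turn": 0}
    - {"fingers": 0, "dx": 1, "dy": 4, "dz": -10, "turn": 0}
    - {"fingers": 0, "dx": 0, "dy": 0, "dz": -10, "turn": 0}
    - {"fingers": 0, "dx": 0, "dy": 0, "dz": -10, "turn": 0}
    - {"fingers": 0, "dx": 0, "dy": 0, "dz": -9, "turn": 0}
    - {"fingers": 0, "dx": 0, "dy": 0, "dz": -7, "turn": 0}
    - {"fingers": 0, "dx": 0, "dy": 0, "dz": -5, "turn": 0}
    - {"fingers": 0, "dx": 0, "dy": 0, "dz": -3, "turn": 0}
    - {"fingers": 0, "dx": 0, "dy": 0, "dz": 0, "turn": 0}

```text
clock: 10.78
position: [0.6211, -0.1461, 0.0469]
ee_rot: [0.002, 0.814, -0.581, -0.009]
contact_force: [-0.3, -0.1, -1.4]
width: 0.0546
```

```bash
python3 - <<'E'
from h import *
st=tl()
E
```

```text
tcp [ 621.1 -146.1   46.9] jaw yaw -71.1 w 54.6 t 10.78 F [-0.3 -0.1 -1.4]
z axis [-0.0172  0.0063] q [-0.34   0.532  1.611  0.     1.016  0.9  ] sum 0.0183
```

Call:
play_rows:
  series:
    - {"fingers": 0, "dx": 1, "dy": 1, "dz": -4, "turn": 0}
    - {"fingers": 0, "dx": 1.5, "dy": 1, "dz": -3, "turn": 0}
    - {"fingers": 0, "dx": 1, "dy": 1, "dz": -2, "turn": 0}
    - {"fingers": 0, "dx": 0, "dy": 0, "dz": -1, "turn": 0}
    - {"fingers": 0, "dx": 0, "dy": 0, "dz": 0, "turn": 0}

```text
clock: 11.2
position: [0.626, -0.1442, 0.037]
ee_rot: [0.002, 0.813, -0.582, -0.007]
contact_force: [0.4, -0.4, -1.3]
width: 0.055
```

```bash
python3 - <<'E'
from h import *
st=tl()
E
```

```text
tcp [ 626.  -144.2   37. ] jaw yaw -71.2 w 55.0 t 11.2 F [ 0.4 -0.4 -1.3]
z axis [-0.0144  0.0053] q [-0.335  0.547  1.613  0.     0.997  0.907] sum 0.0153
```

Call:
play_rows:
  series:
    - {"fingers": 0, "dx": -1, "dy": 0.5, "dz": -1.5, "turn": 0}
    - {"fingers": 0, "dx": 0, "dy": 0, "dz": -1, "turn": 0}
    - {"fingers": 0, "dx": 0, "dy": 0, "dz": -1, "turn": 0}

```text
clock: 11.45
position: [0.6254, -0.1436, 0.0354]
ee_rot: [0.002, 0.813, -0.582, -0.007]
contact_force: [-3.0, 0.8, 7.7]
width: 0.0548
```

```bash
python3 - <<'E'
from h import *
st=tl()
E
```

```text
tcp [ 625.4 -143.6   35.4] jaw yaw -71.1 w 54.8 t 11.45 F [-3.   0.8  7.7]
z axis [-0.013   0.0043] q [-0.334  0.547  1.618 -0.     0.991  0.907] sum 0.0137
```

Call:
play_rows:
  series:
    - {"fingers": -0.35, "dx": 0, "dy": 0, "dz": -0.3, "turn": 0}
    - {"fingers": -0.5, "dx": 0, "dy": 0, "dz": 0, "turn": 0}
    - {"fingers": -1, "dx": 0, "dy": 0, "dz": 0, "turn": 0}
    - {"fingers": -1, "dx": 0, "dy": 0, "dz": 1, "turn": 0}
    - {"fingers": -1, "dx": 0, "dy": 0, "dz": 4, "turn": 0}
    - {"fingers": -1, "dx": 0, "dy": 0, "dz": 8, "turn": 0}
    - {"fingers": -1, "dx": 0, "dy": 0, "dz": 14, "turn": 0}
    - {"fingers": -1, "dx": 0, "dy": 0, "dz": 20, "turn": 0}
    - {"fingers": -1, "dx": 0, "dy": 0, "dz": 20, "turn": 0}
    - {"fingers": -1, "dx": 0, "dy": 0, "dz": 20, "turn": 0}
    - {"fingers": -1, "dx": 0, "dy": 0, "dz": 20, "turn": 0}
    - {"fingers": -1, "dx": -4, "dy": 0, "dz": 20, "turn": 0}
    - {"fingers": -1, "dx": -8, "dy": 0, "dz": 16, "turn": 0}
    - {"fingers": -1, "dx": -12, "dy": 0, "dz": 10, "turn": 0}
    - {"fingers": -1, "dx": -10, "dy": 0, "dz": 5, "turn": 0}
    - {"fingers": -1, "dx": -5, "dy": 0, "dz": 0, "turn": 0}
    - {"fingers": -1, "dx": 0, "dy": 0, "dz": 0, "turn": 0}

```text
clock: 12.87
position: [0.585, -0.1434, 0.2077]
ee_rot: [0.001, 0.814, -0.581, -0.003]
contact_force: [-0.1, 0.3, -0.3]
width: 0.0856
```

```bash
python3 - <<'E'
from h import *
st=tl()
t=get_image('wrist'); save(t,'w6')
for l,z in [('plinth',.025),('riser',.045),('plate',.037),('flask',.11)]: 
  m=show(t,l,z,st)
m=masks_of(t,'dome')
E
```

```text
tcp [ 585.  -143.4  207.7] jaw yaw -71.1 w 85.6 t 12.87 F [-0.1  0.3 -0.3]
z axis [-0.006   0.0022] q [-0.356  0.34   1.497 -0.     1.311  0.885] sum 0.0063
plinth 0.82 rect [ 624. -143.] [144. 144.] 68.4 circ [ 624. -142.] 73 [313. 136.]
riser 0.67 rect [651.  66.] [108.  90.] 79.2 circ [651.  66.] 67 [93. 57.]
plate 0.87 rect [ 625. -144.] [66. 57.] 18.9 circ [ 625. -144.] 42 [296. 153.]
flask 0.84 rect [471.  44.] [ 44. 119.] 43.6 circ [466.  38.] 60 [ 52. 258.]
```

View pics/w6.png

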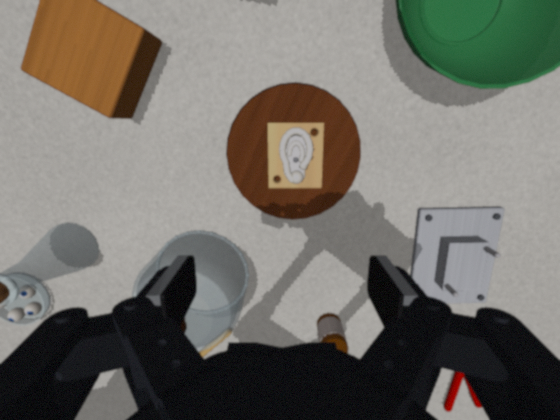

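The plate lies on the plinth at (296,153), centred within about 2 mm. The dome is at lower left. Next I'll go over the dome's knob.

Call:
play_rows:
  series:
    - {"fingers": -1, "dx": -5, "dy": 2, "dz": 2, "turn": 0}
    - {"fingers": -1, "dx": -10, "dy": 4, "dz": 4, "turn": 0}
    - {"fingers": -1, "dx": -15, "dy": 6, "dz": 5, "turn": 0}
    - {"fingers": -1, "dx": -20, "dy": 8, "dz": 6, "turn": 0}
    - {"fingers": -1, "dx": -22, "dy": 9, "dz": 6, "turn": 0}
    - {"fingers": -1, "dx": -22, "dy": 9, "dz": 6, "turn": 0}
    - {"fingers": -1, "dx": -20, "dy": 8, "dz": 5, "turn": 0}
    - {"fingers": -1, "dx": -15, "dy": 6, "dz": 4, "turn": 0}
    - {"fingers": -1, "dx": -10, "dy": 4, "dz": 3, "turn": 0}
    - {"fingers": -1, "dx": -5, "dy": 2, "dz": 0, "turn": 0}
    - {"fingers": -1, "dx": 0, "dy": 0, "dz": 0, "turn": 0}

```text
clock: 14.08
position: [0.4293, -0.0796, 0.2455]
ee_rot: [0.002, 0.814, -0.581, -0.008]
contact_force: [-0.2, -0.7, -0.6]
width: 0.0854
```

```bash
python3 - <<'E'
from h import *
st=tl()
t=get_image('wrist'); save(t,'w7')
m=show(t,'dome',0,st)
g=t['pixels'].max(2).astype(np.uint8)
k=((g<80)&m).astype(np.uint8); n,lab,s,c=cv2.connectedComponentsWithStats(k)
for i in range(1,n):
  if s[i,4]>60: print(s[i],c[i],np.round(ray(t,c[i],.12,st)*1000))
print(proj(t,[[.44,-.086,.12]],st))
E
```

```text
tcp [429.3 -79.6 245.5] jaw yaw -71.0 w 85.4 t 14.08 F [-0.2 -0.7 -0.6]
z axis [-0.016   0.0064] q [-3.440e-01  7.200e-02  1.757e+00  1.000e-03  1.330e+00  8.960e-01] sum 0.0173
dome 0.94 rect [428. -87.] [144. 144.] 67.0 circ [428. -88.] 73 [291. 178.]
[279 177  23  26 323] [290.08359133 188.10216718] [[443. -81. 120.]]
[[294.10047058 192.79242417]]
```

View pics/w7.png

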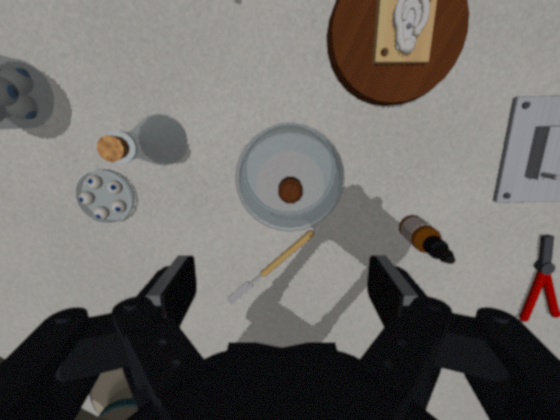

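The knob is at (290,190), which gives about (443,-82).

Call:
play_rows:
  series:
    - {"fingers": -1, "dx": 2, "dy": 0, "dz": -10, "turn": 0}
    - {"fingers": -1, "dx": 4, "dy": -1, "dz": -16, "turn": 0}
    - {"fingers": -1, "dx": 4, "dy": -1, "dz": -20, "turn": 0}
    - {"fingers": -1, "dx": 3, "dy": 0, "dz": -18, "turn": 0}
    - {"fingers": -1, "dx": 1, "dy": 0, "dz": -14, "turn": 0}
    - {"fingers": -1, "dx": 0, "dy": 0, "dz": -10, "turn": 0}
    - {"fingers": -1, "dx": 0, "dy": 0, "dz": -7, "turn": 0}
    - {"fingers": -1, "dx": 0, "dy": 0, "dz": -4, "turn": 0}
    - {"fingers": -1, "dx": 0, "dy": 0, "dz": 0, "turn": 0}

```text
clock: 14.93
position: [0.4555, -0.0869, 0.1399]
ee_rot: [0.001, 0.813, -0.582, -0.005]
contact_force: [-0.9, 0.2, -0.4]
width: 0.0854
```

```bash
python3 - <<'E'
from h import *
st=tl()
t=get_image('wrist'); save(t,'w8')
m=show(t,'dome',0,st)
g=t['pixels'].max(2).astype(np.uint8)
k=((g<85)&m).astype(np.uint8); n,lab,s,c=cv2.connectedComponentsWithStats(k)
for i in range(1,n):
  if s[i,4]>60: print(s[i],c[i],np.round(ray(t,s[i,:2]+s[i,2:4]/2,.113,st)*1000))
E
```

```text
tcp [455.5 -86.9 139.9] jaw yaw -71.1 w 85.4 t 14.93 F [-0.9  0.2 -0.4]
z axis [-0.0092  0.0037] q [-0.339  0.201  1.886  0.     1.064  0.902] sum 0.0099
dome 0.77 rect [412. -88.] [161. 159.] 55.9 circ [414. -87.] 86 [270. 231.]
[ 248  243   39   44 1385] [267.34873646 265.05920578] [[441. -82. 113.]]
```

Call:
play_rows:
  series:
    - {"fingers": -1, "dx": -2, "dy": 1, "dz": -3, "turn": 0}
    - {"fingers": -1, "dx": -4, "dy": 1.5, "dz": -5, "turn": 0}
    - {"fingers": -1, "dx": -4, "dy": 1.5, "dz": -7, "turn": 0}
    - {"fingers": -1, "dx": -2, "dy": 1, "dz": -7, "turn": 0}
    - {"fingers": -0.5, "dx": -1, "dy": 0, "dz": -5, "turn": 0}
    - {"fingers": -0.2, "dx": 0, "dy": 0, "dz": -2, "turn": 0}
    - {"fingers": -0.1, "dx": 0, "dy": 0, "dz": 0, "turn": 0}

```text
clock: 15.62
position: [0.4422, -0.0816, 0.1114]
ee_rot: [0.0, 0.814, -0.582, -0.001]
contact_force: [0.1, -0.5, -0.5]
width: 0.0516
```

```bash
python3 - <<'E'
from h import *
st=tl()
E
```

```text
tcp [442.2 -81.6 111.4] jaw yaw -71.1 w 51.6 t 15.62 F [ 0.1 -0.5 -0.5]
z axis [-0.0026  0.0014] q [-3.38e-01  2.11e-01  1.96e+00  1.00e-03  9.74e-01  9.03e-01] sum 0.0029
```

Call:
play_rows:
  series:
    - {"fingers": 0.1, "dx": -0.5, "dy": 0, "dz": -2, "turn": 0}
    - {"fingers": 0.3, "dx": 0, "dy": 0, "dz": -1.5, "turn": 0}
    - {"fingers": 0.6, "dx": 0, "dy": 0, "dz": -1, "turn": 0}
    - {"fingers": 1, "dx": 0, "dy": 0, "dz": 0, "turn": 0}
    - {"fingers": 1, "dx": 0, "dy": 0, "dz": 0, "turn": 0}
  squeeze: 50

```text
clock: 16.03
position: [0.4422, -0.0821, 0.1072]
ee_rot: [0.0, 0.814, -0.581, -0.001]
contact_force: [0.7, 0.3, -1.0]
width: 0.022
```

```bash
python3 - <<'E'
from h import *
st=tl()
E
```

```text
tcp [442.2 -82.1 107.2] jaw yaw -71.1 w 22.0 t 16.03 F [ 0.7  0.3 -1. ]
z axis [-0.002   0.0005] q [-0.338  0.216  1.966 -0.     0.961  0.903] sum 0.002
```

Call:
play_rows:
  series:
    - {"fingers": 1, "dx": 0, "dy": 0, "dz": 2, "turn": 0}
    - {"fingers": 1, "dx": 0, "dy": 0, "dz": 5, "turn": 0}
    - {"fingers": 1, "dx": 0, "dy": 0, "dz": 9, "turn": 0}
    - {"fingers": 1, "dx": 0, "dy": 0, "dz": 13, "turn": 0}
    - {"fingers": 1, "dx": 0, "dy": 0, "dz": 15, "turn": 0}
    - {"fingers": 1, "dx": 0, "dy": 0, "dz": 15, "turn": 0}
    - {"fingers": 1, "dx": 0, "dy": 0, "dz": 12, "turn": 0}
    - {"fingers": 1, "dx": 0, "dy": 0, "dz": 8, "turn": 0}
    - {"fingers": 1, "dx": 0, "dy": 0, "dz": 4, "turn": 0}
    - {"fingers": 1, "dx": 0, "dy": 0, "dz": 0, "turn": 0}

```text
clock: 16.87
position: [0.4411, -0.0817, 0.1969]
ee_rot: [0.0, 0.814, -0.581, -0.001]
contact_force: [0.0, 0.5, -2.0]
width: 0.0221
```

```bash
python3 - <<'E'
from h import *
st=tl()
t=get_image('scene'); save(t,'s4'); cv2.imwrite('pics/s4c.png',cv2.resize(t['pixels'][80:320,140:400,::-1],(650,600)))
E
```

```text
tcp [441.1 -81.7 196.9] jaw yaw -71.1 w 22.1 t 16.87 F [ 0.   0.5 -2. ]
z axis [-0.0027  0.0008] q [-0.338  0.12   1.829 -0.     1.195  0.903] sum 0.0028
```

View pics/s4c.png

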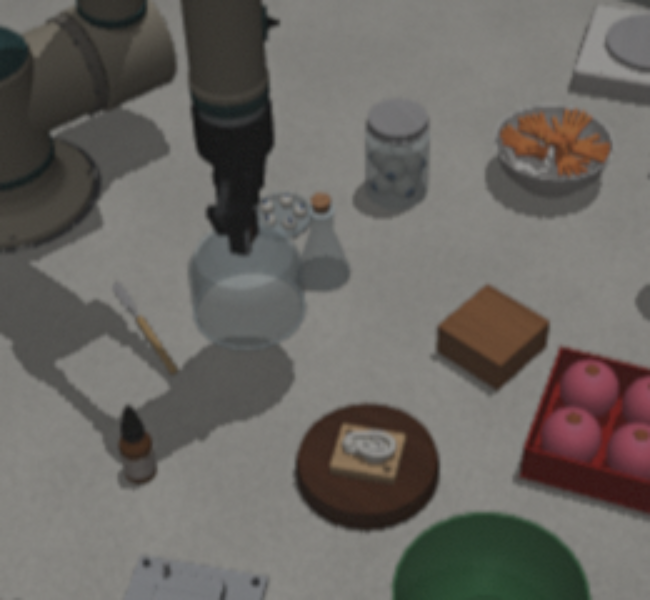

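The dome hangs upright from the gripper at (245,285), well clear of everything. I'll carry it over the plinth.

Call:
play_rows:
  series:
    - {"fingers": 1, "dx": 4, "dy": -1.5, "dz": 0, "turn": 0}
    - {"fingers": 1, "dx": 9, "dy": -3, "dz": 0, "turn": 0}
    - {"fingers": 1, "dx": 14, "dy": -5, "dz": 0, "turn": 0}
    - {"fingers": 1, "dx": 19, "dy": -6, "dz": 0, "turn": 0}
    - {"fingers": 1, "dx": 22, "dy": -7, "dz": 0, "turn": 0}
    - {"fingers": 1, "dx": 24, "dy": -8, "dz": 0, "turn": 0}
    - {"fingers": 1, "dx": 24, "dy": -8, "dz": 0, "turn": 0}
    - {"fingers": 1, "dx": 22, "dy": -7, "dz": 0, "turn": 0}
    - {"fingers": 1, "dx": 18, "dy": -6, "dz": 0, "turn": 0}
    - {"fingers": 1, "dx": 13, "dy": -5, "dz": 0, "turn": 0}
    - {"fingers": 1, "dx": 9, "dy": -3, "dz": 0, "turn": 0}
    - {"fingers": 1, "dx": 5, "dy": -2, "dz": 0, "turn": 0}
    - {"fingers": 1, "dx": 1, "dy": 0, "dz": 0, "turn": 0}
    - {"fingers": 1, "dx": 0, "dy": 0, "dz": 0, "turn": 0}

```text
clock: 18.08
position: [0.6367, -0.1475, 0.1797]
ee_rot: [0.003, 0.813, -0.582, -0.011]
contact_force: [-0.6, -0.0, -2.1]
width: 0.0224
```

```bash
python3 - <<'E'
from h import *
st=tl()
E
```

```text
tcp [ 636.7 -147.5  179.7] jaw yaw -71.1 w 22.4 t 18.08 F [-0.6 -0.  -2.1]
z axis [-0.0225  0.0078] q [-0.334  0.442  1.404  0.     1.319  0.908] sum 0.0238
```

Call:
play_rows:
  series:
    - {"fingers": 1, "dx": -9, "dy": 3, "dz": 0, "turn": 0}
    - {"fingers": 1, "dx": -2, "dy": 1, "dz": 0, "turn": 0}
    - {"fingers": 1, "dx": 0, "dy": 0, "dz": 0, "turn": 0}

```text
clock: 18.33
position: [0.6226, -0.1424, 0.1782]
ee_rot: [0.004, 0.813, -0.582, -0.014]
contact_force: [0.3, -0.6, -1.7]
width: 0.0221
```

```bash
python3 - <<'E'
from h import *
st=tl()
E
```

```text
tcp [ 622.6 -142.4  178.2] jaw yaw -71.1 w 22.1 t 18.33 F [ 0.3 -0.6 -1.7]
z axis [-0.0268  0.0093] q [-0.334  0.424  1.439  0.     1.307  0.908] sum 0.0284
```

Call:
play_rows:
  series:
    - {"fingers": 1, "dx": 0, "dy": 0, "dz": -12, "turn": 0}
    - {"fingers": 1, "dx": 0, "dy": 0, "dz": -6, "turn": 0}
    - {"fingers": 1, "dx": 0, "dy": 0, "dz": -2, "turn": 0}
    - {"fingers": 1, "dx": 0, "dy": 0, "dz": 0, "turn": 0}

```text
clock: 18.67
position: [0.6201, -0.1412, 0.1599]
ee_rot: [0.004, 0.813, -0.581, -0.013]
contact_force: [-0.1, 0.5, -1.9]
width: 0.0218
```

```bash
python3 - <<'E'
from h import *
st=tl()
E
```

```text
tcp [ 620.1 -141.2  159.9] jaw yaw -71.1 w 21.8 t 18.67 F [-0.1  0.5 -1.9]
z axis [-0.0253  0.0088] q [-0.333  0.432  1.473  0.     1.263  0.908] sum 0.0268
```

The tilt of 0.027 rad is about the jaw axis, so pressing gently on the plinth can level it. I'll centre, then lower slowly.

Call:
play_rows:
  series:
    - {"fingers": 1, "dx": 2, "dy": -1, "dz": 0, "turn": 0}
    - {"fingers": 1, "dx": 2, "dy": -1, "dz": 0, "turn": 0}
    - {"fingers": 1, "dx": 1, "dy": -0.5, "dz": -2, "turn": 0}
    - {"fingers": 1, "dx": 0, "dy": 0, "dz": -4, "turn": 0}
    - {"fingers": 1, "dx": 0, "dy": 0, "dz": -5, "turn": 0}
    - {"fingers": 1, "dx": 0, "dy": 0, "dz": -4, "turn": 0}
    - {"fingers": 1, "dx": 0, "dy": 0, "dz": -2, "turn": 0}
    - {"fingers": 1, "dx": 0, "dy": 0, "dz": 0, "turn": 0}

```text
clock: 19.33
position: [0.6265, -0.1443, 0.1429]
ee_rot: [0.003, 0.813, -0.581, -0.011]
contact_force: [-0.4, -0.0, -2.2]
width: 0.022
```

```bash
python3 - <<'E'
from h import *
st=tl()
E
```

```text
tcp [ 626.5 -144.3  142.9] jaw yaw -71.1 w 22.0 t 19.33 F [-0.4 -0.  -2.2]
z axis [-0.0224  0.0077] q [-0.334  0.453  1.482 -0.     1.23   0.907] sum 0.0237
```

Call:
play_rows:
  series:
    - {"fingers": 1, "dx": 0, "dy": 0, "dz": -2, "turn": 0}
    - {"fingers": 1, "dx": 0, "dy": 0, "dz": -3, "turn": 0}
    - {"fingers": 1, "dx": -0.5, "dy": 0, "dz": -2, "turn": 0}
    - {"fingers": 1, "dx": 0, "dy": 0, "dz": -1.5, "turn": 0}

```text
clock: 19.67
position: [0.6259, -0.1442, 0.1335]
ee_rot: [0.003, 0.814, -0.581, -0.011]
contact_force: [-0.5, -0.8, -2.8]
width: 0.0222
```

Call:
play_rows:
  series:
    - {"fingers": 1, "dx": 0, "dy": 0, "dz": -1, "turn": 0}
    - {"fingers": 1, "dx": 0, "dy": 0, "dz": -1, "turn": 0}

```text
clock: 19.83
position: [0.6249, -0.1442, 0.1328]
ee_rot: [0.004, 0.814, -0.581, -0.012]
contact_force: [-2.0, -0.5, 4.4]
width: 0.0222
```

```bash
python3 - <<'E'
from h import *
st=tl()
E
```

```text
tcp [ 624.9 -144.2  132.8] jaw yaw -71.1 w 22.2 t 19.83 F [-2.  -0.5  4.4]
z axis [-0.0242  0.0075] q [-3.350e-01  4.600e-01  1.498e+00 -1.000e-03  1.209e+00  9.060e-01] sum 0.0254
```

Contact is made. I'll press slightly, then release gradually.

Call:
play_rows:
  series:
    - {"fingers": 1, "dx": 0, "dy": 0, "dz": -2, "turn": 0}
    - {"fingers": 1, "dx": 0, "dy": 0, "dz": -2, "turn": 0}
  squeeze: 22

```text
clock: 20.0
position: [0.6243, -0.1441, 0.1324]
ee_rot: [0.004, 0.814, -0.581, -0.012]
contact_force: [-4.0, 1.9, 8.9]
width: 0.0218
```

```bash
python3 - <<'E'
from h import *
st=tl()
E
```

```text
tcp [ 624.3 -144.1  132.4] jaw yaw -71.1 w 21.8 t 20.0 F [-4.   1.9  8.9]
z axis [-0.0236  0.007 ] q [-3.350e-01  4.590e-01  1.501e+00 -1.000e-03  1.206e+00  9.060e-01] sum 0.0246
```

Call:
play_rows:
  series:
    - {"fingers": 0.4, "dx": 0, "dy": 0, "dz": 0, "turn": 0}
    - {"fingers": 0.3, "dx": 0, "dy": 0, "dz": 0, "turn": 0}
    - {"fingers": 0, "dx": 0, "dy": 0, "dz": 0, "turn": 0}
    - {"fingers": -0.4, "dx": 0, "dy": 0, "dz": 0, "turn": 0}
    - {"fingers": -0.4, "dx": 0, "dy": 0, "dz": 2, "turn": 0}
    - {"fingers": -0.4, "dx": 0, "dy": 0, "dz": 5, "turn": 0}
    - {"fingers": -0.4, "dx": 0, "dy": 0, "dz": 10, "turn": 0}
    - {"fingers": -0.6, "dx": 0, "dy": 0, "dz": 14, "turn": 0}
    - {"fingers": -1, "dx": 0, "dy": 0, "dz": 18, "turn": 0}
    - {"fingers": -1, "dx": -4, "dy": 2, "dz": 20, "turn": 0}
    - {"fingers": -1, "dx": -10, "dy": 6, "dz": 18, "turn": 0}
    - {"fingers": -1, "dx": -14, "dy": 8, "dz": 14, "turn": 0}
    - {"fingers": -1, "dx": -10, "dy": 6, "dz": 10, "turn": 0}
    - {"fingers": -1, "dx": -6, "dy": 4, "dz": 5, "turn": 0}
    - {"fingers": -1, "dx": 0, "dy": 0, "dz": 0, "turn": 0}

```text
clock: 21.25
position: [0.5813, -0.118, 0.2598]
ee_rot: [0.002, 0.813, -0.582, -0.007]
contact_force: [-0.6, 0.1, -0.5]
width: 0.0854
```

```bash
python3 - <<'E'
from h import *
st=tl()
t=get_image('wrist'); save(t,'w9')
show(t,'dome',.025,st); show(t,'riser',.045,st);show(t,'plinth',.025,st)
s=get_image('scene'); save(s,'s5')
for n,im,s_ in(('w',t,st),('s',s,None)):
  m=masks_of(im,'dome')[0]['region']; k=((im['pixels'].max(2)<80)&m).astype(np.uint8); N,lab,S,c=cv2.connectedComponentsWithStats(k)
  for i in range(1,N):
    if S[i,4]>30: print(n,S[i],np.round(ray(im,S[i,:2]+S[i,2:4]/2,.137,s_)*1000))
a=t['pixels'][:,:,::-1];cv2.imwrite('pics/w9c.png',np.hstack([cv2.resize(a[0:300,100:400],(400,400)),cv2.resize(s['pixels'][170:310,220:360,::-1],(400,400))]))
E
```

```text
tcp [ 581.3 -118.   259.8] jaw yaw -71.1 w 85.4 t 21.25 F [-0.6  0.1 -0.5]
z axis [-0.0144  0.0047] q [-0.317  0.303  1.423 -0.     1.431  0.924] sum 0.0152
dome 0.98 rect [ 615. -155.] [144. 143.] 17.8 circ [ 615. -154.] 73 [322. 159.]
riser 0.93 rect [652.  69.] [102.  90.] 79.4 circ [652.  69.] 66 [142.  67.]
plinth 0.76 rect [ 645. -110.] [ 73. 145.] 56.2 circ [ 627. -137.] 73 [280. 109.]
w [313 157  27  27 350] [[ 621. -144.  137.]]
s [281 229  10  13 101] [[ 626. -146.  137.]]
s [262 247  48  35 919] [[ 672. -221.  137.]]
```

View pics/w9c.png

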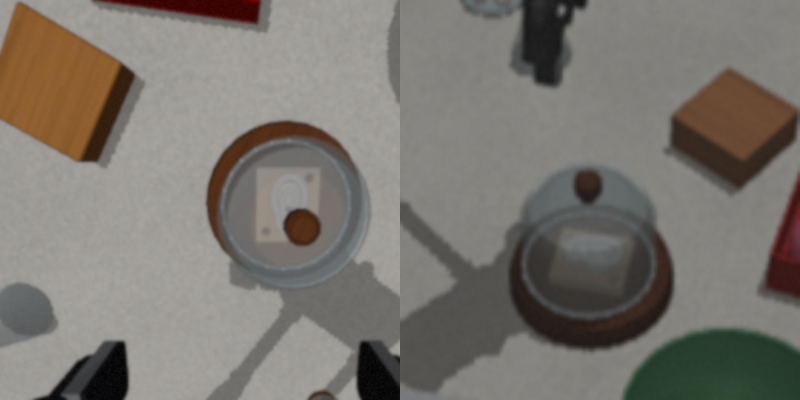

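The dome stands on the plinth with the plate and ear visible inside, knob at about (623,-144). Now the numbers for the flask and a rim check.

```bash
python3 - <<'E'
from h import *
st=tl()
w=get_image('wrist'); print('rim',np.round(ray(w,[[316,153.6]],.025,st)*1000), np.round(proj(w,[[.624,-.1425,.025]],st)))
r=0.06*np.array([[np.cos(a),np.sin(a),0] for a in np.linspace(0,6.28,60)])
P=proj(w,r+[.624,-.1435,.025],st); print('expected rim bbox',P.min(0),P.max(0))
t=get_image('top'); save(t,'t5')
for im in (t,get_image('scene')):
  for l in('flask','bottle'):
    m=masks_of(im,l)[0]; reg=m['region']; ys,xs=np.nonzero(reg); print(l,m['p'],xs.min(),xs.max(),ys.min(),ys.max())
    hsv=cv2.cvtColor(im['pixels'],cv2.COLOR_RGB2HSV)
    k=(hsv[...,1]>90)&reg if l=='flask' else (im['pixels'].max(2)<50)&reg
    y,x=np.nonzero(k)
    if len(x): print(len(x),x.mean(),y.mean(),np.round(ray(im,[x.mean(),y.mean()],.112 if l=='flask' else .09)*1000))
E
```

```text
tcp [ 582.  -118.9  256.5] jaw yaw -71.2 w 85.3 t 21.6 F [-0.4 -0.3  0.4]
z axis [-0.0186  0.0058] q [-0.318  0.308  1.424 -0.     1.43   0.924] sum 0.0195
rim [[ 624. -146.   25.]] [[313. 153.]]
expected rim bbox [265.40500394 101.10580038] [362.94074327 199.69889571]
flask 0.69 303 354 152 203
188 323.65425531914894 181.70212765957447 [[ 593. -109.  112.]]
bottle 0.44 378 390 248 261
33 387.8484848484849 254.06060606060606 [[ 427. -252.   90.]]
flask 0.69 259 279 182 195
bottle 0.6 188 202 243 273
99 192.2929292929293 250.84848484848484 [[ 432. -275.   90.]]
```

Call:
play_rows:
  series:
    - {"fingers": -1, "dx": -3, "dy": 4, "dz": 0, "turn": 0}
    - {"fingers": -1, "dx": -8, "dy": 10, "dz": 0, "turn": 0}
    - {"fingers": -1, "dx": -13, "dy": 16, "dz": 0, "turn": 0}
    - {"fingers": -1, "dx": -18, "dy": 21, "dz": 0, "turn": 0}
    - {"fingers": -1, "dx": -21, "dy": 25, "dz": 0, "turn": 0}
    - {"fingers": -1, "dx": -22, "dy": 27, "dz": 0, "turn": 0}
    - {"fingers": -1, "dx": -22, "dy": 27, "dz": 0, "turn": 0}
    - {"fingers": -1, "dx": -19, "dy": 23, "dz": 0, "turn": 0}
    - {"fingers": -1, "dx": -14, "dy": 18, "dz": 0, "turn": 0}
    - {"fingers": -1, "dx": -10, "dy": 12, "dz": 0, "turn": 0}
    - {"fingers": -1, "dx": -7, "dy": 8, "dz": 0, "turn": 0}
    - {"fingers": -1, "dx": -3, "dy": 4, "dz": 0, "turn": 0}
    - {"fingers": -1, "dx": 0, "dy": 0, "dz": 0, "turn": 0}

```text
clock: 23.03
position: [0.4035, 0.089, 0.2565]
ee_rot: [0.002, 0.813, -0.582, -0.01]
contact_force: [0.1, -0.0, -0.4]
width: 0.0853
```

```bash
python3 - <<'E'
from h import *
st=tl()
im=get_image('wrist'); save(im,'w10')
m=masks_of(im,'flask')[0]; reg=m['region']; ys,xs=np.nonzero(reg); print(m['p'],xs.min(),xs.max(),ys.min(),ys.max())
hsv=cv2.cvtColor(im['pixels'],cv2.COLOR_RGB2HSV); k=((hsv[...,1]>90)&(hsv[...,2]>90)).astype(np.uint8)
N,lab,S,c=cv2.connectedComponentsWithStats(k)
for i in range(1,N):
    if S[i,4]>80: print(S[i],c[i],np.round(ray(im,c[i],.114,st)*1000))
E
```

```text
tcp [403.5  89.  256.5] jaw yaw -71.2 w 85.3 t 23.03 F [ 0.1 -0.  -0.4]
z axis [-0.0187  0.0095] q [0.039 0.028 1.777 0.01  1.355 1.28 ] sum 0.0184
0.69 335 402 0 29
[367   0  36  18 355] [386.87042254   5.66197183] [[581.  62. 114.]]
[287 168  24  24 426] [298.00469484 179.36150235] [[424.  82. 114.]]
[402 248  29  23 194] [416.17010309 258.90721649] [[385. -62. 114.]]
```

View pics/w10.png

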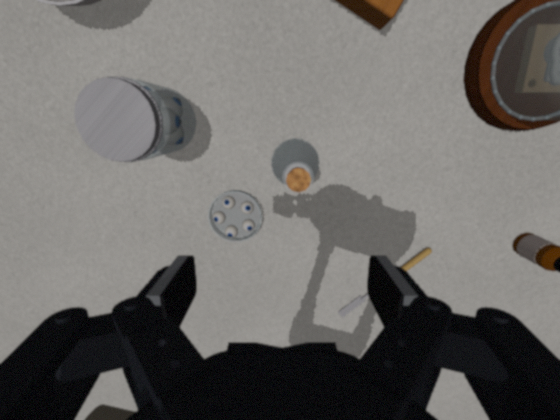

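The cork is at (298,179), giving (424,82). The jar is well off to the left.

Call:
play_rows:
  series:
    - {"fingers": -1, "dx": 2, "dy": -1, "dz": -16, "turn": 0}
    - {"fingers": -1, "dx": 4, "dy": -2, "dz": -24, "turn": 0}
    - {"fingers": -1, "dx": 4, "dy": -2, "dz": -22, "turn": 0}
    - {"fingers": -1, "dx": 2, "dy": -1, "dz": -16, "turn": 0}
    - {"fingers": -1, "dx": 1, "dy": -1, "dz": -11, "turn": 0}
    - {"fingers": -1, "dx": 0, "dy": 0, "dz": -6, "turn": 0}
    - {"fingers": -1, "dx": 0, "dy": 0, "dz": -2, "turn": 0}
    - {"fingers": -1, "dx": 0, "dy": 0, "dz": 0, "turn": 0}

```text
clock: 23.8
position: [0.4272, 0.0747, 0.156]
ee_rot: [0.001, 0.81, -0.586, -0.006]
contact_force: [0.4, -0.3, 0.0]
width: 0.0852
```

```bash
python3 - <<'E'
from h import *
st=tl()
im=get_image('wrist')
hsv=cv2.cvtColor(im['pixels'],cv2.COLOR_RGB2HSV); k=((hsv[...,1]>90)&(hsv[...,2]>90)).astype(np.uint8)
N,lab,S,c=cv2.connectedComponentsWithStats(k)
for i in range(1,N):
    if S[i,4]>80: print(S[i],c[i],np.round(ray(im,c[i],.114,st)*1000))
E
```

```text
tcp [427.2  74.7 156. ] jaw yaw -71.7 w 85.2 t 23.8 F [ 0.4 -0.3  0. ]
z axis [-0.0098  0.0058] q [0.008 0.14  1.919 0.007 1.092 1.257] sum 0.0098
[253 222  35  34 923] [270.16901408 238.06608884] [[424.  82. 114.]]
```

Call:
play_rows:
  series:
    - {"fingers": -1, "dx": -1, "dy": 2, "dz": -12, "turn": 0}
    - {"fingers": -1, "dx": -1, "dy": 3, "dz": -17, "turn": 0}
    - {"fingers": -1, "dx": -1, "dy": 2, "dz": -16, "turn": 0}
    - {"fingers": -1, "dx": 0, "dy": 0, "dz": -12, "turn": 0}
    - {"fingers": -1, "dx": 0, "dy": 0, "dz": -8, "turn": 0}
    - {"fingers": -1, "dx": 0, "dy": 0, "dz": -5, "turn": 0}
    - {"fingers": -0.6, "dx": 0, "dy": 0, "dz": -3, "turn": 0}
    - {"fingers": -0.3, "dx": 0, "dy": 0, "dz": 0, "turn": 0}

```text
clock: 24.52
position: [0.4321, 0.0815, 0.0874]
ee_rot: [-0.005, 0.81, -0.586, 0.002]
contact_force: [0.3, -0.6, 1.2]
width: 0.064
```

```bash
python3 - <<'E'
from h import *
st=tl()
E
```

```text
tcp [432.1  81.5  87.4] jaw yaw -71.8 w 64.0 t 24.52 F [ 0.3 -0.6  1.2]
z axis [0.009  0.0059] q [0.023 0.223 2.022 0.007 0.888 1.272] sum -0.0091
```

Call:
play_rows:
  series:
    - {"fingers": -0.3, "dx": -2, "dy": 0, "dz": -2, "turn": 0}
    - {"fingers": -0.3, "dx": -3, "dy": 0, "dz": -3, "turn": 0}
    - {"fingers": -0.3, "dx": -2, "dy": 0, "dz": -2, "turn": 0}
    - {"fingers": -0.2, "dx": -1, "dy": 0, "dz": -1, "turn": 0}

```text
clock: 24.85
position: [0.4254, 0.0815, 0.0807]
ee_rot: [-0.006, 0.81, -0.586, 0.004]
contact_force: [-0.2, 0.3, -0.5]
width: 0.0516
```

```bash
python3 - <<'E'
from h import *
st=tl()
E
```

```text
tcp [425.4  81.5  80.7] jaw yaw -71.8 w 51.6 t 24.85 F [-0.2  0.3 -0.5]
z axis [0.0137 0.0059] q [0.024 0.222 2.047 0.007 0.859 1.272] sum -0.0138
```

Call:
play_rows:
  series:
    - {"fingers": 0, "dx": -1, "dy": 0.5, "dz": -1, "turn": 0}
    - {"fingers": 0.2, "dx": 0, "dy": 0, "dz": -1, "turn": 0}
    - {"fingers": 0.5, "dx": 0, "dy": 0, "dz": -0.5, "turn": 0}
    - {"fingers": 0.8, "dx": 0, "dy": 0, "dz": 0, "turn": 0}
    - {"fingers": 0.8, "dx": 0, "dy": 0, "dz": 0, "turn": 0}
  squeeze: 35

```text
clock: 25.27
position: [0.424, 0.0819, 0.0785]
ee_rot: [-0.006, 0.81, -0.586, 0.004]
contact_force: [-0.2, 1.0, 1.1]
width: 0.0268
```

```bash
python3 - <<'E'
from h import *
st=tl()
E
```

```text
tcp [424.   81.9  78.5] jaw yaw -71.8 w 26.8 t 25.27 F [-0.2  1.   1.1]
z axis [0.0144 0.0055] q [0.025 0.223 2.053 0.007 0.851 1.273] sum -0.0145
```

Call:
play_rows:
  series:
    - {"fingers": 0.8, "dx": 0, "dy": 0, "dz": 3, "turn": 0}
    - {"fingers": 0.8, "dx": 0, "dy": 0, "dz": 7, "turn": 0}
    - {"fingers": 0.8, "dx": 0, "dy": 0, "dz": 11, "turn": 0}
    - {"fingers": 0.8, "dx": 0, "dy": 0, "dz": 14, "turn": 0}
    - {"fingers": 0.8, "dx": 0, "dy": 0, "dz": 16, "turn": 0}
    - {"fingers": 0.8, "dx": 0, "dy": 0, "dz": 14, "turn": 0}
    - {"fingers": 0.8, "dx": 0, "dy": 0, "dz": 10, "turn": 0}
    - {"fingers": 0.8, "dx": 0, "dy": 0, "dz": 6, "turn": 0}
    - {"fingers": 0.8, "dx": 0, "dy": 0, "dz": 2, "turn": 0}

```text
clock: 26.02
position: [0.4215, 0.082, 0.1662]
ee_rot: [-0.005, 0.81, -0.586, 0.002]
contact_force: [-0.8, 0.1, -1.6]
width: 0.0263
```

```bash
python3 - <<'E'
from h import *
st=tl()
E
```

```text
tcp [421.5  82.  166.2] jaw yaw -71.8 w 26.3 t 26.02 F [-0.8  0.1 -1.6]
z axis [0.0094 0.0059] q [0.025 0.113 1.923 0.006 1.096 1.275] sum -0.0096
```

Call:
play_rows:
  series:
    - {"fingers": 0.8, "dx": 5, "dy": 0, "dz": 0, "turn": 0}
    - {"fingers": 0.8, "dx": 10, "dy": 0, "dz": 0, "turn": 0}
    - {"fingers": 0.8, "dx": 15, "dy": 0, "dz": 0, "turn": 0}
    - {"fingers": 0.8, "dx": 19, "dy": 0, "dz": 0, "turn": 0}
    - {"fingers": 0.8, "dx": 21, "dy": 0, "dz": 0, "turn": 0}
    - {"fingers": 0.8, "dx": 21, "dy": 0, "dz": 0, "turn": 0}
    - {"fingers": 0.8, "dx": 20, "dy": 0, "dz": 0, "turn": 0}
    - {"fingers": 0.8, "dx": 18, "dy": 0, "dz": 0, "turn": 0}
    - {"fingers": 0.8, "dx": 15, "dy": 0, "dz": 0, "turn": 0}
    - {"fingers": 0.8, "dx": 12, "dy": 0, "dz": 0, "turn": 0}
    - {"fingers": 0.8, "dx": 8, "dy": 0, "dz": 0, "turn": 0}
    - {"fingers": 0.8, "dx": 5, "dy": 0, "dz": 0, "turn": 0}
    - {"fingers": 0.8, "dx": 2, "dy": 0, "dz": 0, "turn": 0}
    - {"fingers": 0.8, "dx": 0, "dy": 0, "dz": 0, "turn": 0}

```text
clock: 27.18
position: [0.6046, 0.0814, 0.1533]
ee_rot: [-0.001, 0.81, -0.587, -0.004]
contact_force: [-0.4, -0.2, -2.1]
width: 0.0268
```

```bash
python3 - <<'E'
from h import *
st=tl()
im=get_image('wrist'); save(im,'w11')
m=show(im,'riser',.045,st); show(im,'plinth',.025,st)
c=max(cv2.findContours(m.astype(np.uint8),0,1)[0],key=cv2.contourArea); p=cv2.approxPolyDP(c,6,True)[:,0]; print(p.tolist(),np.round(ray(im,p,.045,st)[:,:2]*1000).tolist())
E
```

```text
tcp [604.6  81.4 153.3] jaw yaw -71.8 w 26.8 t 27.18 F [-0.4 -0.2 -2.1]
z axis [-0.0058  0.0056] q [0.017 0.39  1.561 0.006 1.196 1.268] sum 0.0057
riser 0.77 rect [653.  76.] [90. 88.] 79.7 circ [653.  76.] 61 [314. 149.]
plinth 0.89 rect [ 628. -104.] [102. 144.] 83.3 circ [ 624. -127.] 75 [460. 212.]
[[287, 80], [237, 177], [254, 187], [298, 183], [317, 197], [328, 221], [381, 133]] [[702.0, 110.0], [618.0, 126.0], [614.0, 110.0], [629.0, 76.0], [623.0, 57.0], [605.0, 40.0], [688.0, 26.0]]
```

View pics/w11.png

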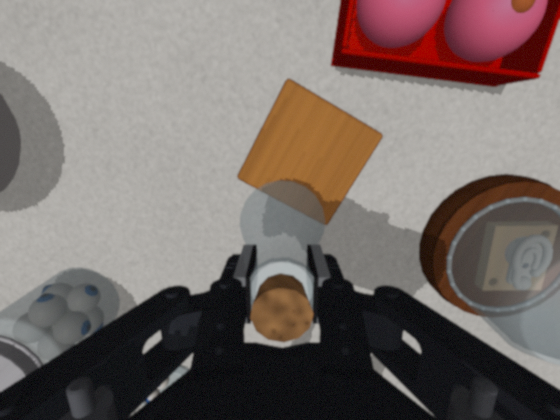

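Four corners of the riser are seen, (287,80), (381,133), (328,221) and (237,177). That puts its centre at (653,76).

Call:
play_rows:
  series:
    - {"fingers": 0.8, "dx": 4, "dy": -0.5, "dz": 0, "turn": 0}
    - {"fingers": 0.8, "dx": 8, "dy": -1, "dz": 0, "turn": 0}
    - {"fingers": 0.8, "dx": 11, "dy": -1, "dz": 0, "turn": 0}
    - {"fingers": 0.8, "dx": 11, "dy": -1, "dz": -2, "turn": 0}
    - {"fingers": 0.8, "dx": 8, "dy": -1, "dz": -4, "turn": 0}
    - {"fingers": 0.8, "dx": 4, "dy": -1, "dz": -6, "turn": 0}
    - {"fingers": 0.8, "dx": 1, "dy": 0, "dz": -5, "turn": 0}
    - {"fingers": 0.8, "dx": 0, "dy": 0, "dz": -3, "turn": 0}
    - {"fingers": 0.8, "dx": 0, "dy": 0, "dz": -1, "turn": 0}
    - {"fingers": 0.8, "dx": 0, "dy": 0, "dz": 0, "turn": 0}

```text
clock: 28.17
position: [0.6548, 0.0752, 0.1309]
ee_rot: [-0.001, 0.81, -0.587, -0.004]
contact_force: [0.0, -0.1, -2.2]
width: 0.0266
```

```bash
python3 - <<'E'
from h import *
st=tl()
E
```

```text
tcp [654.8  75.2 130.9] jaw yaw -71.8 w 26.6 t 28.17 F [ 0.  -0.1 -2.2]
z axis [-0.0055  0.0055] q [0.006 0.476 1.475 0.006 1.197 1.257] sum 0.0055
```

Call:
play_rows:
  series:
    - {"fingers": 0.8, "dx": 0, "dy": 0.5, "dz": -2, "turn": 0}
    - {"fingers": 0.8, "dx": 0, "dy": 0, "dz": -2.5, "turn": 0}
    - {"fingers": 0.8, "dx": 0, "dy": 0, "dz": -2, "turn": 0}
    - {"fingers": 0.8, "dx": 0, "dy": 0, "dz": -1, "turn": 0}

```text
clock: 28.5
position: [0.6537, 0.076, 0.1239]
ee_rot: [-0.001, 0.81, -0.586, -0.004]
contact_force: [-2.7, -0.6, 6.3]
width: 0.0267
```

Call:
play_rows:
  series:
    - {"fingers": 0.8, "dx": 0, "dy": 0, "dz": -1, "turn": 0}
    - {"fingers": 0.8, "dx": 0, "dy": 0, "dz": -1, "turn": 0}

```text
clock: 28.67
position: [0.6537, 0.076, 0.124]
ee_rot: [-0.001, 0.81, -0.586, -0.003]
contact_force: [-1.0, -0.6, 4.6]
width: 0.0266
```

```bash
python3 - <<'E'
from h import *
st=tl()
E
```

```text
tcp [653.7  76.  124. ] jaw yaw -71.8 w 26.6 t 28.67 F [-1.  -0.6  4.6]
z axis [-0.0039  0.0053] q [0.007 0.479 1.487 0.006 1.179 1.258] sum 0.0039
```

Call:
play_rows:
  series:
    - {"fingers": 0.3, "dx": 0, "dy": 0, "dz": 0, "turn": 0}
    - {"fingers": 0.15, "dx": 0, "dy": 0, "dz": 0, "turn": 0}
    - {"fingers": -0.2, "dx": 0, "dy": 0, "dz": 0, "turn": 0}
    - {"fingers": -0.5, "dx": 0, "dy": 0, "dz": 0, "turn": 0}
    - {"fingers": -0.5, "dx": 0, "dy": 0, "dz": 3, "turn": 0}
    - {"fingers": -0.5, "dx": 0, "dy": 0, "dz": 7, "turn": 0}
    - {"fingers": -0.8, "dx": 0, "dy": 0, "dz": 12, "turn": 0}
    - {"fingers": -0.8, "dx": 0, "dy": 0, "dz": 16, "turn": 0}
    - {"fingers": -0.8, "dx": 0, "dy": 0, "dz": 18, "turn": 0}
    - {"fingers": -0.8, "dx": 0, "dy": 0, "dz": 18, "turn": 0}
    - {"fingers": -0.8, "dx": -4, "dy": 0, "dz": 16, "turn": 0}
    - {"fingers": -0.8, "dx": -8, "dy": 0, "dz": 13, "turn": 0}
    - {"fingers": -0.8, "dx": -12, "dy": -3, "dz": 10, "turn": 0.05}
    - {"fingers": -0.8, "dx": -12, "dy": -8, "dz": 5, "turn": 0.08}
    - {"fingers": -0.8, "dx": -8, "dy": -5, "dz": 0, "turn": 0.05}
    - {"fingers": -0.8, "dx": -4, "dy": -2, "dz": 0, "turn": 0}
    - {"fingers": -0.8, "dx": 0, "dy": 0, "dz": 0, "turn": 0}

```text
clock: 30.08
position: [0.603, 0.0581, 0.2526]
ee_rot: [-0.002, 0.861, -0.508, -0.001]
contact_force: [-0.1, -0.2, -0.6]
width: 0.0768
```

```bash
python3 - <<'E'
from h import *
st=tl()
im=get_image('wrist'); save(im,'w12')
hsv=cv2.cvtColor(im['pixels'],cv2.COLOR_RGB2HSV); show(im,'riser',.045,st)
print('cork proj expected',proj(im,[[.653,.076,.161]],st))
m=masks_of(im,'flask'); 
s=get_image('scene'); save(s,'s6')
m2=masks_of(s,'bottle')[0]
cv2.imwrite('pics/w12c.png',np.hstack([cv2.resize(im['pixels'][0:300,100:400,::-1],(400,400)),cv2.resize(s['pixels'][150:290,250:390,::-1],(400,400))]))
E
```

```text
tcp [603.   58.1 252.6] jaw yaw -61.1 w 76.8 t 30.08 F [-0.1 -0.2 -0.6]
z axis [0.0001 0.0048] q [-0.022  0.317  1.42   0.005  1.405  1.043] sum 0.0
riser 0.81 rect [652.  75.] [90. 90.] 80.0 circ [653.  76.] 61 [304. 117.]
cork proj expected [[294.04182282 148.36153601]]
```

View pics/w12c.png

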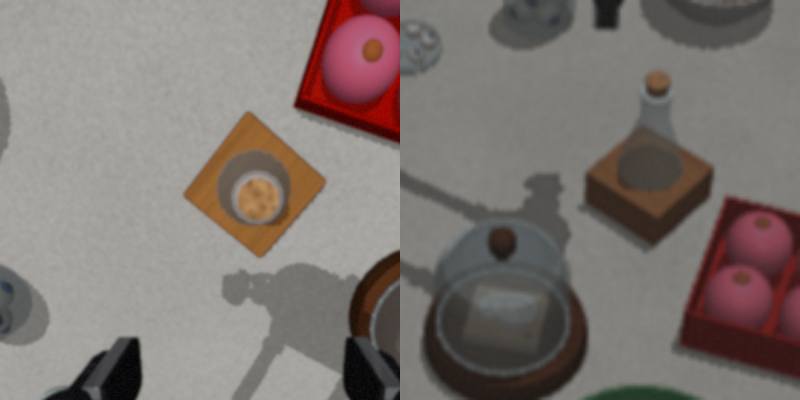

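The flask stands upright in the middle of the riser, with the cork exactly where expected, and the dome is intact. Now the bottle, turning the jaws on the way.

Call:
play_rows:
  series:
    - {"fingers": -0.8, "dx": -2, "dy": -3, "dz": 0, "turn": 0.03}
    - {"fingers": -0.8, "dx": -5, "dy": -10, "dz": 0, "turn": 0.05}
    - {"fingers": -0.8, "dx": -9, "dy": -16, "dz": 0, "turn": 0.07}
    - {"fingers": -0.8, "dx": -13, "dy": -22, "dz": 0, "turn": 0.07}
    - {"fingers": -0.8, "dx": -14, "dy": -26, "dz": 0, "turn": 0.07}
    - {"fingers": -0.8, "dx": -16, "dy": -29, "dz": 0, "turn": 0.07}
    - {"fingers": -0.8, "dx": -18, "dy": -32, "dz": 0, "turn": 0.07}
    - {"fingers": -0.8, "dx": -18, "dy": -32, "dz": 0, "turn": 0.07}
    - {"fingers": -0.8, "dx": -18, "dy": -32, "dz": 0, "turn": 0.07}
    - {"fingers": -0.8, "dx": -16, "dy": -29, "dz": 0, "turn": 0.07}
    - {"fingers": -0.8, "dx": -14, "dy": -26, "dz": 0, "turn": 0.07}
    - {"fingers": -0.8, "dx": -13, "dy": -22, "dz": 0, "turn": 0.07}
    - {"fingers": -0.8, "dx": -9, "dy": -16, "dz": 0, "turn": 0.07}
    - {"fingers": -0.8, "dx": -7, "dy": -13, "dz": 0, "turn": 0.05}
    - {"fingers": -0.8, "dx": -5, "dy": -9, "dz": 0, "turn": 0.03}
    - {"fingers": -0.8, "dx": -2, "dy": -3, "dz": 0, "turn": 0}
    - {"fingers": -0.8, "dx": 0, "dy": 0, "dz": 0, "turn": 0}

```text
clock: 31.75
position: [0.4226, -0.2725, 0.2424]
ee_rot: [-0.002, 0.999, -0.044, -0.008]
contact_force: [0.4, 1.0, 0.1]
width: 0.0771
```

```bash
cat >> h.py <<'E'
def bulb(im,st):
    m=masks_of(im,'bottle')[0]; reg=m['region']; ys,xs=np.nonzero(reg); print('bottle',m['p'],xs.min(),xs.max(),ys.min(),ys.max())
    k=((im['pixels'].max(2)<45)&reg).astype(np.uint8); N,lab,S,c=cv2.connectedComponentsWithStats(k)
    for i in range(1,N):
        if S[i,4]>30: print(S[i],np.round(c[i]),np.round(ray(im,c[i],.085,st)*1000))
E
python3 - <<'E'
from h import *
st=tl()
im=get_image('wrist'); save(im,'w13'); bulb(im,st)
E
```

```text
tcp [ 422.6 -272.5  242.4] jaw yaw -5.0 w 77.1 t 31.75 F [0.4 1.  0.1]
z axis [-0.0155  0.0041] q [-0.706  0.175  1.641 -0.007  1.34  -0.618] sum 0.0144Traceback (most recent call last):
  File "<stdin>", line 3, in <module>
  File "h.py", line 34, in bulb
    m=masks_of(im,'bottle')[0]; reg=m['region']; ys,xs=np.nonzero(reg); print('bottle',m['p'],xs.min(),xs.max(),ys.min(),ys.max())
      ~~~~~~~~~~~~~~~~~~~~~^^^
IndexError: list index out of range
```

View pics/w13.png

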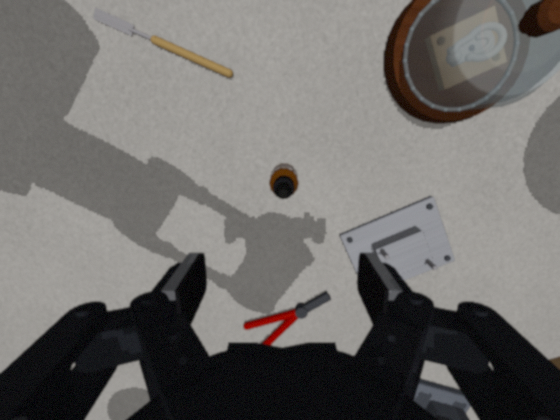

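The bottle's black bulb is at (283,187), with its body just above it.

```bash
python3 - <<'E'
from h import *
st=tl(); im=get_image('wrist')
b=im['pixels'][150:215,255:315].max(2)<45; ys,xs=np.nonzero(b); c=[xs.mean()+255,ys.mean()+150]; print(len(xs),c,np.round(ray(im,[c,[283,187]],.09,st)*1000))
P=np.array([.4235,-.2615,0]); print(proj(im,P+[[0,0,.1],[0,0,.05],[0,.017,.0]],st))
E
```

```text
tcp [ 423.  -271.6  242.5] jaw yaw -4.9 w 76.6 t 31.85 F [-0.8  0.8  0.2]
z axis [-0.0151  0.0044] q [-0.705  0.175  1.642 -0.007  1.34  -0.618] sum 0.0144
346 [np.float64(282.8699421965318), np.float64(187.32080924855492)] [[ 422. -261.   90.]
 [ 422. -261.   90.]]
[[284.07808064 189.55827122]
 [284.36580535 180.04952446]
 [283.47762712 159.83957868]]
```

Call:
play_rows:
  series:
    - {"fingers": -0.8, "dx": 0, "dy": 2, "dz": -16, "turn": -0.02}
    - {"fingers": -0.8, "dx": 0, "dy": 3, "dz": -24, "turn": -0.02}
    - {"fingers": -0.8, "dx": 0, "dy": 2, "dz": -22, "turn": 0}
    - {"fingers": -0.8, "dx": 0, "dy": 1, "dz": -16, "turn": 0}
    - {"fingers": -0.8, "dx": 0, "dy": 0, "dz": -11, "turn": 0}
    - {"fingers": -0.8, "dx": 0, "dy": 0, "dz": -6, "turn": 0}
    - {"fingers": -0.8, "dx": 0, "dy": 0, "dz": -2, "turn": 0}
    - {"fingers": -0.8, "dx": 0, "dy": 0, "dz": 0, "turn": 0}

```text
clock: 32.57
position: [0.4281, -0.257, 0.1436]
ee_rot: [-0.002, 0.998, -0.06, -0.005]
contact_force: [0.2, 0.7, 0.2]
width: 0.0768
```

```bash
python3 - <<'E'
from h import *
st=tl(); im=get_image('wrist'); save(im,'w14')
q=proj(im,[[.422,-.261,.095]],st)[0]; print(q); x0,y0=int(q[0]-45),int(q[1]-40)
b=(im['pixels'][y0:y0+80,x0:x0+90].max(2)<45).astype(np.uint8); N,l,S,c=cv2.connectedComponentsWithStats(b)
for i in range(1,N):
  if S[i,4]>100: print(S[i],c[i]+[x0,y0],np.round(ray(im,c[i]+[x0,y0],.092,st)*1000))
E
```

```text
tcp [ 428.1 -257.   143.6] jaw yaw -6.9 w 76.8 t 32.57 F [0.2 0.7 0.2]
z axis [-0.009   0.0039] q [-0.678  0.247  1.81  -0.003  1.094 -0.556] sum 0.0095
[275.02402397 241.18912172]
[ 32  17  30  40 894] [276.3344519  236.38926174] [[ 423. -259.   92.]]
```

Call:
play_rows:
  series:
    - {"fingers": -0.8, "dx": -2, "dy": -1, "dz": -10, "turn": 0}
    - {"fingers": -0.8, "dx": -2, "dy": -1, "dz": -15, "turn": 0}
    - {"fingers": -0.8, "dx": -1, "dy": -1, "dz": -15, "turn": 0}
    - {"fingers": -0.8, "dx": 0, "dy": 0, "dz": -12, "turn": 0}
    - {"fingers": -0.8, "dx": 0, "dy": 0, "dz": -9, "turn": 0}
    - {"fingers": -0.8, "dx": 0, "dy": 0, "dz": -6, "turn": 0}
    - {"fingers": -0.6, "dx": 0, "dy": 0, "dz": -3, "turn": 0}
    - {"fingers": -0.4, "dx": 0, "dy": 0, "dz": 0, "turn": 0}

```text
clock: 33.28
position: [0.4264, -0.2636, 0.0743]
ee_rot: [0.003, 0.998, -0.06, 0.001]
contact_force: [1.2, 0.4, -0.2]
width: 0.0603
```

```bash
python3 - <<'E'
from h import *
tl()
E
```

```text
tcp [ 426.4 -263.6   74.3] jaw yaw -6.9 w 60.3 t 33.28 F [ 1.2  0.4 -0.2]
z axis [ 0.0022 -0.0055] q [-0.69   0.322  1.91  -0.004  0.904 -0.567] sum -0.0052
```

Call:
play_rows:
  series:
    - {"fingers": -0.3, "dx": -2, "dy": 2, "dz": -2, "turn": 0}
    - {"fingers": 0, "dx": -1.5, "dy": 1.5, "dz": -1.5, "turn": 0}
    - {"fingers": 0.2, "dx": 0, "dy": 0, "dz": -0.5, "turn": 0}
    - {"fingers": 0.5, "dx": 0, "dy": 0, "dz": 0, "turn": 0}
    - {"fingers": 0.9, "dx": 0, "dy": 0, "dz": 0, "turn": 0}
    - {"fingers": 0.9, "dx": 0, "dy": 0, "dz": 0, "turn": 0}
  squeeze: 30

```text
clock: 33.78
position: [0.4236, -0.2607, 0.0719]
ee_rot: [0.004, 0.998, -0.06, 0.003]
contact_force: [0.1, -0.2, -1.8]
width: 0.0217
```

```bash
python3 - <<'E'
from h import *
tl()
E
```

```text
tcp [ 423.6 -260.7   71.9] jaw yaw -6.9 w 21.7 t 33.78 F [ 0.1 -0.2 -1.8]
z axis [ 0.0055 -0.0083] q [-0.689  0.319  1.924 -0.004  0.889 -0.566] sum -0.0095
```

Call:
play_rows:
  series:
    - {"fingers": 0.9, "dx": 0, "dy": 0, "dz": 3, "turn": 0}
    - {"fingers": 0.9, "dx": 0, "dy": 0, "dz": 8, "turn": 0}
    - {"fingers": 0.9, "dx": 0, "dy": 0, "dz": 13, "turn": 0}
    - {"fingers": 0.9, "dx": 0, "dy": 0, "dz": 18, "turn": 0}
    - {"fingers": 0.9, "dx": 0, "dy": 0, "dz": 20, "turn": 0}
    - {"fingers": 0.9, "dx": 0, "dy": 0, "dz": 20, "turn": 0}
    - {"fingers": 0.9, "dx": 0, "dy": 0, "dz": 20, "turn": 0}
    - {"fingers": 0.9, "dx": 0, "dy": 0, "dz": 20, "turn": 0}
    - {"fingers": 0.9, "dx": 0, "dy": 0, "dz": 17, "turn": 0}
    - {"fingers": 0.9, "dx": 0, "dy": 0, "dz": 13, "turn": 0}
    - {"fingers": 0.9, "dx": 0, "dy": 0, "dz": 9, "turn": 0}
    - {"fingers": 0.9, "dx": 0, "dy": 0, "dz": 5, "turn": 0}
    - {"fingers": 0.9, "dx": 0, "dy": 0, "dz": 2, "turn": 0}

```text
clock: 34.87
position: [0.4218, -0.2589, 0.2543]
ee_rot: [0.005, 0.998, -0.06, 0.004]
contact_force: [0.8, -0.1, -1.1]
width: 0.022
```

Call:
play_rows:
  series:
    - {"fingers": 0.9, "dx": 4, "dy": 4, "dz": 0, "turn": 0}
    - {"fingers": 0.9, "dx": 8, "dy": 9, "dz": 0, "turn": 0}
    - {"fingers": 0.9, "dx": 12, "dy": 13, "dz": 0, "turn": 0}
    - {"fingers": 0.9, "dx": 16, "dy": 17, "dz": 0, "turn": 0}
    - {"fingers": 0.9, "dx": 18, "dy": 20, "dz": 0, "turn": 0}
    - {"fingers": 0.9, "dx": 20, "dy": 21, "dz": 0, "turn": 0}
    - {"fingers": 0.9, "dx": 21, "dy": 22, "dz": 0, "turn": 0}
    - {"fingers": 0.9, "dx": 21, "dy": 22, "dz": 0, "turn": 0}
    - {"fingers": 0.9, "dx": 20, "dy": 21, "dz": 0, "turn": 0}
    - {"fingers": 0.9, "dx": 18, "dy": 20, "dz": 0, "turn": 0}
    - {"fingers": 0.9, "dx": 16, "dy": 17, "dz": 0, "turn": 0}
    - {"fingers": 0.9, "dx": 13, "dy": 14, "dz": 0, "turn": 0}
    - {"fingers": 0.9, "dx": 10, "dy": 11, "dz": 0, "turn": 0}
    - {"fingers": 0.9, "dx": 7, "dy": 8, "dz": 0, "turn": 0}
    - {"fingers": 0.9, "dx": 4, "dy": 5, "dz": 0, "turn": 0}
    - {"fingers": 0.9, "dx": 2, "dy": 2, "dz": 0, "turn": 0}
    - {"fingers": 0.9, "dx": 0, "dy": 0, "dz": 0, "turn": 0}

```text
clock: 36.28
position: [0.6353, -0.0136, 0.2364]
ee_rot: [0.0, 0.998, -0.062, -0.012]
contact_force: [0.5, -0.4, -1.1]
width: 0.0219
```

```bash
python3 - <<'E'
from h import *
st=tl(); im=get_image('wrist'); save(im,'w15')
show(im,'riser',.045,st); show(im,'plinth',.025,st)
E
```

```text
tcp [635.3 -13.6 236.4] jaw yaw -7.1 w 21.9 t 36.28 F [ 0.5 -0.4 -1.1]
z axis [-0.0233  0.0012] q [-0.13   0.383  1.359 -0.002  1.423 -0.005] sum 0.0233
riser 0.89 rect [653.  75.] [89. 89.] 79.3 circ [652.  76.] 61 [325.  94.]
plinth 0.64 rect [ 677. -104.] [24. 92.] 33.2 circ [ 672. -107.] 46 [321. 242.]
```

View pics/w15.png

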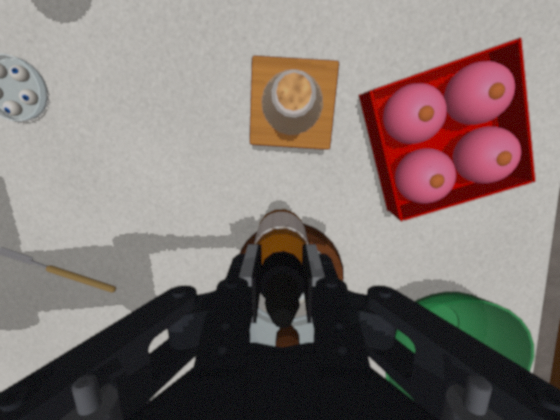

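Call:
play_rows:
  series:
    - {"fingers": 0.9, "dx": 0, "dy": -4, "dz": -6, "turn": 0}
    - {"fingers": 0.9, "dx": 1, "dy": -6, "dz": -16, "turn": 0}
    - {"fingers": 0.9, "dx": 1, "dy": -6, "dz": -20, "turn": 0}
    - {"fingers": 0.9, "dx": 1, "dy": -3, "dz": -18, "turn": 0}
    - {"fingers": 0.9, "dx": 0, "dy": -1, "dz": -14, "turn": 0}
    - {"fingers": 0.9, "dx": 0, "dy": 0, "dz": -10, "turn": 0}
    - {"fingers": 0.9, "dx": 0, "dy": 0, "dz": -6, "turn": 0}
    - {"fingers": 0.9, "dx": 0, "dy": 0, "dz": -3, "turn": 0}
    - {"fingers": 0.9, "dx": 0, "dy": 0, "dz": 0, "turn": 0}

```text
clock: 37.18
position: [0.6349, -0.0433, 0.1425]
ee_rot: [0.002, 0.998, -0.067, -0.009]
contact_force: [0.3, -0.4, -1.3]
width: 0.0215
```

```bash
python3 - <<'E'
from h import *
tl()
E
```

```text
tcp [634.9 -43.3 142.5] jaw yaw -7.6 w 21.5 t 37.18 F [ 0.3 -0.4 -1.3]
z axis [-0.0175 -0.003 ] q [-0.174  0.441  1.504 -0.006  1.213 -0.039] sum 0.0167
```

Call:
play_rows:
  series:
    - {"fingers": 0.9, "dx": 1, "dy": 2, "dz": -4, "turn": 0}
    - {"fingers": 0.9, "dx": 2, "dy": 3, "dz": -8, "turn": 0}
    - {"fingers": 0.9, "dx": 1, "dy": 3, "dz": -10, "turn": 0}
    - {"fingers": 0.9, "dx": 1, "dy": 1, "dz": -10, "turn": 0}
    - {"fingers": 0.9, "dx": 0, "dy": 0, "dz": -9, "turn": 0}
    - {"fingers": 0.9, "dx": 0, "dy": 0, "dz": -7, "turn": 0}
    - {"fingers": 0.9, "dx": 0, "dy": 0, "dz": -5, "turn": 0}
    - {"fingers": 0.9, "dx": 0, "dy": 0, "dz": -3, "turn": 0}
    - {"fingers": 0.9, "dx": 0, "dy": 0, "dz": 0, "turn": 0}

```text
clock: 37.93
position: [0.6417, -0.0324, 0.0825]
ee_rot: [0.002, 0.998, -0.066, -0.007]
contact_force: [-1.3, -0.3, -1.0]
width: 0.0221
```

```bash
python3 - <<'E'
from h import *
tl()
E
```

```text
tcp [641.7 -32.4  82.5] jaw yaw -7.5 w 22.1 t 37.93 F [-1.3 -0.3 -1. ]
z axis [-0.0135 -0.0035] q [-0.156  0.5    1.567 -0.006  1.088 -0.021] sum 0.0128
```

Call:
play_rows:
  series:
    - {"fingers": 0.9, "dx": -0.5, "dy": 0, "dz": -2, "turn": 0}
    - {"fingers": 0.9, "dx": -0.5, "dy": 0, "dz": -3, "turn": 0}
    - {"fingers": 0.9, "dx": 0, "dy": 0, "dz": -2.5, "turn": 0}
    - {"fingers": 0.9, "dx": 0, "dy": 0, "dz": -1.5, "turn": 0}
    - {"fingers": 0.9, "dx": 0, "dy": 0, "dz": -1, "turn": 0}

```text
clock: 38.35
position: [0.6414, -0.0329, 0.0725]
ee_rot: [0.002, 0.998, -0.066, -0.006]
contact_force: [-0.4, -0.0, -0.6]
width: 0.0214
```

Call:
play_rows:
  series:
    - {"fingers": 0.9, "dx": 0, "dy": 0, "dz": -1, "turn": 0}
    - {"fingers": 0.9, "dx": 0, "dy": 0, "dz": -1, "turn": 0}

```text
clock: 38.52
position: [0.6415, -0.033, 0.0717]
ee_rot: [0.002, 0.998, -0.066, -0.005]
contact_force: [-3.2, 0.7, 9.1]
width: 0.022
```

```bash
python3 - <<'E'
from h import *
tl()
E
```

```text
tcp [641.5 -33.   71.7] jaw yaw -7.6 w 22.0 t 38.52 F [-3.2  0.7  9.1]
z axis [-0.0107 -0.0041] q [-0.156  0.509  1.582 -0.007  1.061 -0.021] sum 0.0099
```

Call:
play_rows:
  series:
    - {"fingers": 0.42, "dx": 0, "dy": 0, "dz": 0, "turn": 0}
    - {"fingers": 0.3, "dx": 0, "dy": 0, "dz": 0, "turn": 0}
    - {"fingers": 0, "dx": 0, "dy": 0, "dz": 0, "turn": 0}
    - {"fingers": -0.3, "dx": 0, "dy": 0, "dz": 0, "turn": 0}
    - {"fingers": -0.3, "dx": 0, "dy": 0, "dz": 3, "turn": 0}
    - {"fingers": -0.3, "dx": 0, "dy": 0, "dz": 7, "turn": 0}
    - {"fingers": -0.3, "dx": 0, "dy": 0, "dz": 12, "turn": 0}
    - {"fingers": -0.3, "dx": 0, "dy": 0, "dz": 16, "turn": 0}
    - {"fingers": -0.3, "dx": 0, "dy": 0, "dz": 20, "turn": 0}
    - {"fingers": -0.3, "dx": 0, "dy": 0, "dz": 22, "turn": 0}
    - {"fingers": -0.3, "dx": 0, "dy": 0, "dz": 22, "turn": 0}
    - {"fingers": -0.3, "dx": 0, "dy": 0, "dz": 20, "turn": 0}
    - {"fingers": -0.3, "dx": -5, "dy": 0, "dz": 18, "turn": 0}
    - {"fingers": -0.3, "dx": -10, "dy": 0, "dz": 16, "turn": 0}
    - {"fingers": -0.3, "dx": -16, "dy": 0, "dz": 14, "turn": 0}
    - {"fingers": -0.3, "dx": -20, "dy": 0, "dz": 10, "turn": 0}
    - {"fingers": -0.3, "dx": -20, "dy": 0, "dz": 6, "turn": 0}
    - {"fingers": -0.3, "dx": -14, "dy": 0, "dz": 0, "turn": 0}
    - {"fingers": -0.3, "dx": -7, "dy": 0, "dz": 0, "turn": 0}
    - {"fingers": -0.3, "dx": 0, "dy": 0, "dz": 0, "turn": 0}

```text
clock: 40.18
position: [0.5465, -0.033, 0.2757]
ee_rot: [0.003, 0.998, -0.066, 0.0]
contact_force: [-0.9, -0.1, -0.3]
width: 0.0556
```

Call:
play_rows:
  series:
    - {"fingers": -0.3, "dx": -10, "dy": -5, "dz": 0, "turn": 0}
    - {"fingers": -0.3, "dx": -16, "dy": -8, "dz": 0, "turn": 0}
    - {"fingers": -0.3, "dx": -20, "dy": -10, "dz": 0, "turn": 0}
    - {"fingers": -0.3, "dx": -20, "dy": -10, "dz": 0, "turn": 0}
    - {"fingers": -0.3, "dx": -14, "dy": -7, "dz": 0, "turn": 0}
    - {"fingers": -0.3, "dx": -7, "dy": -3, "dz": 0, "turn": 0}
    - {"fingers": -0.3, "dx": 0, "dy": 0, "dz": 0, "turn": 0}

```text
clock: 40.77
position: [0.4574, -0.0788, 0.2744]
ee_rot: [0.003, 0.998, -0.065, 0.0]
contact_force: [0.7, -0.3, -0.5]
width: 0.0558
```

```bash
python3 - <<'E'
from h import *
st=tl()
t=get_image('top'); s=get_image('scene')
for im in(t,s):
  for l,z in [('jar',.116),('bowl',.05),('bottle',.05),('flask',.09),('dome',.06)]: show(im,l,z)
print('proj bottle',proj(t,[[.6395,-.0335,.0],[.6395,-.0335,.1]]),proj(s,[[.6395,-.0335,.0],[.6395,-.0335,.1]]))
cv2.imwrite('pics/fin.png',np.hstack([cv2.resize(t['pixels'][120:260,210:360,::-1],(400,373)),cv2.resize(s['pixels'][170:310,230:380,::-1],(400,373))]))
E
```

```text
tcp [457.4 -78.8 274.4] jaw yaw -7.5 w 55.8 t 40.77 F [ 0.7 -0.3 -0.5]
z axis [ 0.0004 -0.0063] q [-0.316  0.088  1.666 -0.006  1.385 -0.185] sum -0.0024
jar 0.58 rect [426. 244.] [75. 99.] 25.4 circ [423. 243.] 50 [167. 258.]
bowl 0.63 rect [575. 386.] [148. 149.] 89.9 circ [575. 385.] 77 [114. 198.]
bottle 0.51 rect [635. -36.] [31. 36.] 88.9 circ [636. -38.] 19 [291. 167.]
flask 0.6 rect [649.  73.] [55. 56.] 88.9 circ [649.  72.] 31 [243. 161.]
dome 0.87 rect [ 624. -145.] [126. 129.] 88.7 circ [ 625. -142.] 67 [338. 169.]
jar 0.65 rect [455. 201.] [ 75. 198.] 30.9 circ [454. 201.] 100 [300. 144.]
bowl 0.66 rect [579. 378.] [146. 177.] 30.9 circ [574. 375.] 90 [363. 139.]
bottle 0.68 rect [640. -38.] [ 29. 105.] 30.1 circ [639. -38.] 53 [316. 232.]
flask 0.93 rect [648.  84.] [ 56. 162.] 27.1 circ [651.  85.] 81 [340. 202.]
dome 0.65 rect [ 620. -141.] [119. 172.] 33.4 circ [ 617. -142.] 87 [286. 251.]
proj bottle [[288.88230391 168.85362294]
 [289.62576797 162.45398109]] [[312.63046861 243.72121229]
 [313.7425869  218.65994919]]
```

```bash
python3 -c "
from h import *
print(sign_off())"
```

```text
the job is handed in; nothing more can be done
None
```

I finished all four placements and handed the job in at about 41 s of the 112 s allowed. `sign_off()` gives no verdict, so what follows is from my own measurements.

| Item | Where it ended up | Last check |
|---|---|---|
| Ear plate | On the plinth | About 2 mm off centre after release; lifted level off the pins |
| Dome | Over the plate | Knob and rim within about 3 mm of the plinth's centre; put down with about 9 N |
| Flask | On the riser | Cork appeared exactly where a centred flask would put it |
| Bottle | On the bench | About 108 mm from the plinth and 113 mm from the riser, near (638, -36) mm; the midpoint is (638.5, -33.5) mm |
| Jar and bowl | Not moved | The arm never went near them; I only checked roughly that they were still in place |

- **Tilting tool:** Abrupt changes of speed between rows tilted the tool by up to 0.07 rad before I had gripped anything. I corrected that and used gently ramped moves afterwards. The dome was lowered about 0.024 rad off level and settled flat when released.
- **Cameras disagree:** The top camera reads a few millimetres off from the wrist camera. The side (scene) view of tall objects is rough.
- **No final look:** I had used all 16 picture views, so the final layout was checked with the networks' masks only. The bottle was never seen by eye after release; its masks in both views match an upright bottle at the target.

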